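# Lock the end panel of a flat-pack tube carrier with its cam fitting

## Task

The loose end panel of the flat-pack tube carrier still stands off its shelf board: push it up against the board's rubber seal so that its bolt head is inside the cam fitting, then take the screwdriver from its wooden block and turn the cam clockwise until it comes up against its stop, so that it draws the panel fully home and locks it. Use a light hand: do not shove the panel, bear down hard with the blade or force the cam once it has stopped. Put the screwdriver back in its hole in the block, and leave the tube tray, the bottle and the dish alone.

Things in the scene. Friction and masses are not known exactly. Their poses are not given: they have to be found in the camera images.
- carrier: Flat-pack tube carrier, fixed: light wood board on the table, x -90 to 90, y -170 to 40, z 0 to 30 mm; beyond y = -170 mm an 18 mm thick, 70 mm high end panel is already fitted (its own cam, at y = -130 mm, is locked). Origin: on the table under the axis of the cam to be turned; z up; +y points to the loose panel. A rubber seal on the edge y = 40 mm stands 4 mm proud; about 2 N per mm.
- end_panel (a joint): Gap (m) from the board's edge to the loose end panel (180 x 18 x 70 mm high, upright): 0 = home; 0.012 to 0.018 at the start. Slides along the carrier's y with about 2 N friction; meets the seal at 0.004, springs back to about 0.0035 if let go unlocked; 0 to 0.001 when locked. The cam is sure to catch its bolt head at a gap under 0.006; turned at the starting gap it misses it and may push it out.
- panel_face (a point): Centre of the loose end panel's outer face, which looks along the carrier's +y; 35 mm above the table (axes as the carrier's). The panel is pushed here, towards the carrier's -y. The table beyond it is free for 100 mm.
- cam (a joint): Cam angle (rad), growing clockwise seen from above. About 0 = open (arrow mark points to the loose panel), -0.30 to 0.03 at the start; meets the bolt head at about 0.6, draws it in until about 1.5, locked beyond 1.7, hard stop at 1.9. Friction 0.03 N m, up to about 0.2 N m while drawing in; the fitting is forced above 0.25 N m, or above 30 N of downward push. Blade and grip give by about 0.3 rad.
- cam_slot (a point): Centre of the top of the cam, a bare steel disc of 34 mm diameter, flush with the board's top (30 mm above the table); z up. A straight slot 15 mm long, 4 mm wide and 5.5 mm deep runs along this point's y axis through its centre; the point turns with the cam.
- driver: Flat screwdriver, 140 mm long, 110 g, upright in the block; origin at the blade's tip, z up the shaft. Blade 12 mm wide along its y, 2.4 mm thick along x (the last 2 mm: 11 x 1.6 mm); shaft 8 mm in diameter; round black handle 28 mm in diameter, 60 to 140 mm above the tip.
- driver_grip (a point): Middle of the screwdriver's handle, 100 mm above the tip, 40 mm below the top end of the handle; axes as the driver's. The handle can be gripped here from above at any yaw.
- block_hole (a point): Centre of the mouth of the screwdriver's hole, 16 mm in diameter and right through, in the middle of the top of a fixed wooden block 90 x 90 x 66 mm high. Put away, the handle's lower end rests on the block, so the middle of the handle is 40 mm above this point.
- tube_tray: Bystander: white foam tray 86 x 134 mm with 15 red-capped tubes, 108 mm high in all, origin under its middle.
- bottle: Bystander: clear bottle 56 mm in diameter, 150 mm high, origin under its middle.
- dish: Bystander: round white dish 90 mm in diameter, 22 mm high, with spare fittings, origin under its middle.
Not all that is in view belongs to the job. Leave any green look-alike of the driver alone.

How it is judged:
On the way, in this order (a step that is already met when the one before it is completed fails the run):
1. the end panel is pushed up to the seal (gap under 6 mm) with the cam still open (value of joint end_panel below 0.006 m and value of joint cam below 0.35 rad), for 0.2 s.
2. the screwdriver, in the slot, has turned the cam past 1.7 rad and the panel is drawn home (gap under 1.5 mm) (value of joint cam above 1.7 rad and value of joint end_panel below 0.0015 m and horizontal distance between driver and cam_slot below 0.006 m and z of driver in the frame of cam_slot below -0.002 m), for 0.1 s.
At the end, for the whole second after the job is handed in: The end panel is home (gap under 1.5 mm) and the cam is turned past 1.7 rad of its 1.9, and the screwdriver stands at rest in its hole in the block, handle within 10 mm of the hole's axis, seated (handle's middle 30 to 45 mm above the mouth) and within 0.15 rad of upright (value of joint end_panel below 0.0015 m and value of joint cam above 1.7 rad and horizontal distance between driver_grip and block_hole below 0.01 m and z of driver_grip in the frame of block_hole between 0.03 and 0.045 m and angle between driver_grip's own z axis and vertical below 0.15 rad and linear speed of driver below 0.02 m/s); the robot touches nothing.
It fails at once if the screwdriver is forced in the fitting: the contact forces of its blade on the cam and board add up to more than 75 N (about 0.3 N m of turning, whose force couple counts on both edges of the blade) (contact force between driver and carrier above 75 N).
It fails at once if the panel or board is shoved with more than 25 N (contact force between any of the arm, the fingers and carrier above 25 N).
It fails at once if the tube tray is moved (distance of tube_tray from where it was at the start of the episode above 0.01 m).
It fails at once if the bottle is moved (distance of bottle from where it was at the start of the episode above 0.015 m).
It fails at once if the dish is moved (distance of dish from where it was at the start of the episode above 0.015 m).
It also fails if it takes over 72 s, if anything falls off the work surface, if the arm or the gripper's body presses on something with over 40 N, if the wrist force passes 120 N, or if a joint passes its speed limit or range.

## Robot

A 6-joint arm with a two-finger parallel gripper is mounted at the origin on the work surface. World frame = base frame: x ahead of the robot, y to its left, z up, the work surface at z = 0. Lengths are in m, angles in rad, forces in N, time in s.
With the tool pointing down it reaches from about 0.425 to 0.925 m from the base axis. Payload 12.5 kg.
Tool frame: the origin (TCP) lies at the centre of the arm's flange, where the gripper is bolted on; the fingertips stand 173 mm ahead of it and the grasp point (between the pads) lies 155 mm ahead of it; z points along the fingers, y is the line along which they close (so a half turn about z gives the same grasp; the last joint's range is limited). The gripper opens to 85 mm and grips with 20 to 120 N. Pads are 22 mm wide; open, the fingers measure 114 mm over their backs; the gripper's body (76 mm by 85 mm) begins 54 mm behind the grasp point. The pads swing forward as they close: fully open they stand 13 mm farther back than shut.
Start: joints at [-1.382, 0.491, 1.559, -0, 1.092, -0.106], TCP at [0.182, -0.598, 0.405] pointing down, gripper open.
Joint ranges: [-3.1, 3.1], [-0.84, 2.19], [0.05, 2.79], [-1.13, 4.28], [0.06, 2.93], [-2.69, 2.69]. Speed limits (rad/s): [2.22, 2.22, 2.79, 3.14, 3.14, 3.14].

## Interface

Orientations are given as a rotation vector (axis times angle).
In Python, from bench import sense, snapshot, sign_off gives the robot as it stands.
- The arm moves only by the tool move_arm, never from a script. Its argument "rows" is a list of rows, each an object of numbers: "rx", "ry", "rz": the turn, a rotation vector about the tool's x, y, z each as a share of 4 degrees, from -1 to 1; "tx", "ty", "tz": the shift along the tool's x, y, z each as a share of 0.25 m, from -1 to 1; "fingers": the opening, from 0 (shut) to 1 (fully open). A call has 1 to 8 rows; each row shifts and turns the commanded pose from where the row before left it, along the tool's axes as they then stand; what a row does not reach is not made up. A row lasts 1/10 s, in which the tool goes at most 50 mm and 8.59 degrees, less where a joint would pass 70% of its speed; a pose out of reach is approached as far as the arm can. A call with a number of a shift or a turn outside -1 to 1 is refused whole. A call with a gripper value outside its range is refused whole. The fingers move at their own pace and stop on an object; "grip_force" is the grip in N (left out, the last holds). Time passes only in rows, so rows that do not move let the fingers close. It gives the time, the measured TCP pose, the force, the opening and the grip force at its end, in the units of the state.
- sense(): the state, without advancing time (a new reading comes with each control period).
- snapshot(name): name is "scene" or "top" or "wrist"; returns a dict with "img" (420x560x3 uint8, red, green, blue), "camera_matrix" (3x3 intrinsics, pixels), "camera_from_world" (4x4, takes a point from world to camera coordinates). Camera axes: x right, y down, z forward; pixel columns grow to the right and rows downward; lengths in m; the calibration is good to about 2 mm. A picture is of the moment at which its call begins. There is no depth.
- sign_off(): hands the job in; it is judged then, once.
The state is a dict: "time": time; "qpos": joint angles; "qvel": joint speeds; "effort": joint torques, N m; "ee_pos": TCP position; "eef_rot": TCP orientation; "force": force on the tool from outside, world axes, zero at the start; "ft_torque": the same for the moment, N m; "finger_gap": finger opening in m; "grasp_force": force on a finger pad.
Only numpy, scipy, OpenCV 4.12 (cv2) and the standard library are available. Lean on these libraries where they do the work, as an engineer would, in place of code of your own. Each camera call takes 0.05 s, during which the arm holds its last target. There are 200 camera calls.

## Working session

There is one attempt and no reset: what is moved stays moved. The work goes in short steps, Python scripts to look and compute and a tool call to move; the robot and the scene stay as the last step left them, time stands still between calls to the robot, and variables do not carry over. Pictures are saved under pics/ and viewed, at most 10 in all, crops included, and the job is handed in when it is done.

Besides the shell and the picture viewer there is one more tool, called after "Request:" by a JSON object that holds its "op" and its "data", one argument or row to a line. move_arm: Moves the arm, as the interface text tells. Shift numbers are shares of 0.25 m and turn numbers shares of 4 degrees, none past 1 either way. Its arguments: {"type":"object","properties":{"rows":{"type":"array"},"grip_force":{"type":"number"}},"required":["rows"]}

```bash
mkdir -p pics; ls
cat > h.py <<'E'
import numpy as np, cv2
from bench import sense, snapshot, sign_off
def save(name, fn, crop=None, k=1):
    s=snapshot(name); im=s["img"]
    np.savez(fn+'.npz',img=im,K=s["camera_matrix"],T=s["camera_from_world"])
    wr(im,fn,crop,k); return s
def wr(im,fn,crop=None,k=1):
    if crop: x0,y0,x1,y1=crop; im=im[y0:y1,x0:x1]
    im=cv2.resize(im,None,fx=k,fy=k,interpolation=cv2.INTER_CUBIC)
    cv2.imwrite(fn+'.png',np.ascontiguousarray(im[:,:,::-1]))
def load(fn): return np.load(fn+'.npz')
def px2w(d,u,v,z):
    T=d['T'];K=d['K'];R=T[:3,:3];c=-R.T@T[:3,3]
    r=R.T@np.linalg.solve(K,[u,v,1.]); return c+r*(z-c[2])/r[2]
def w2px(d,p):
    q=d['T'][:3,:3]@np.asarray(p,float)+d['T'][:3,3]; q=d['K']@q; return q[:2]/q[2]
E
python3 - <<'E'
from h import *
import h
s=save('top','pics/top1');t=save('scene','pics/scene1')
wr(s['img'],'pics/a',None,1.42);wr(t['img'],'pics/b',None,1.42)
d=load('pics/top1');R=d['T'][:3,:3];print(-R.T@d['T'][:3,3],R)
print(sense())
E
```

```text
pics
[0.47856006 0.00531784 1.79715243] [[ 8.43633981e-03 -9.99964326e-01  4.17249437e-04]
 [-9.96585757e-01 -8.44210652e-03 -8.21313538e-02]
 [ 8.21319464e-02  2.77063164e-04 -9.96621426e-01]]
{'time': 0.1, 'qpos': array([-1.38160767e+00,  4.91509306e-01,  1.55939765e+00, -2.65600601e-05,
        1.09170538e+00, -1.05577623e-01]), 'qvel': array([-1.95973462e-03,  4.98065089e-05, -2.59475546e-03,  8.39435740e-04,
       -2.77989793e-04,  1.45344708e-03]), 'effort': array([ 3.94997842e-03, -6.19446516e+01, -2.62025535e+01, -8.89518219e-06,
        2.89938238e-03,  4.25413901e-06]), 'ee_pos': array([ 0.1816006 , -0.59800595,  0.40417671]), 'eef_rot': array([-3.10652427e+00, -4.61212922e-01,  1.03888152e-04]), 'force': array([-0.30462221,  0.97695766,  0.12976011]), 'ft_torque': array([0.02066305, 0.05630033, 0.03419402]), 'grasp_force': 0.0, 'finger_gap': 0.08589148103036494}
```

View pics/a.png

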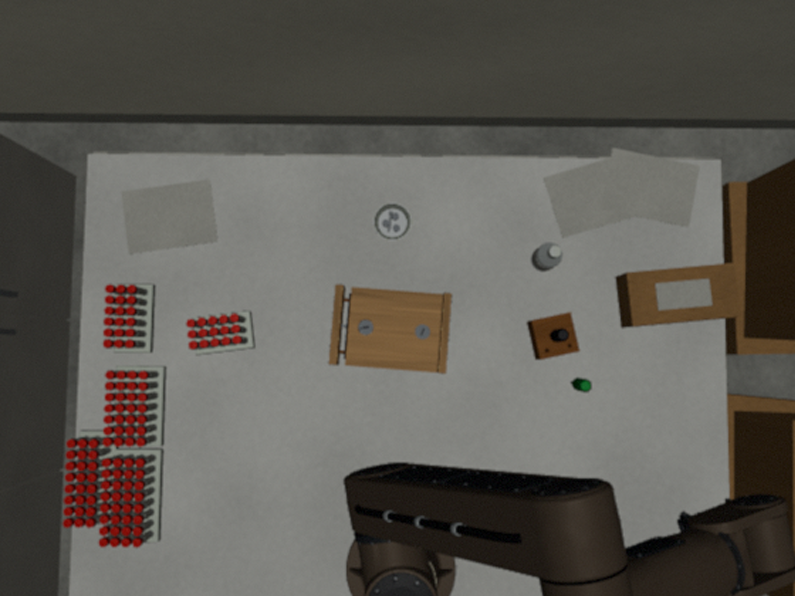

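View pics/b.png

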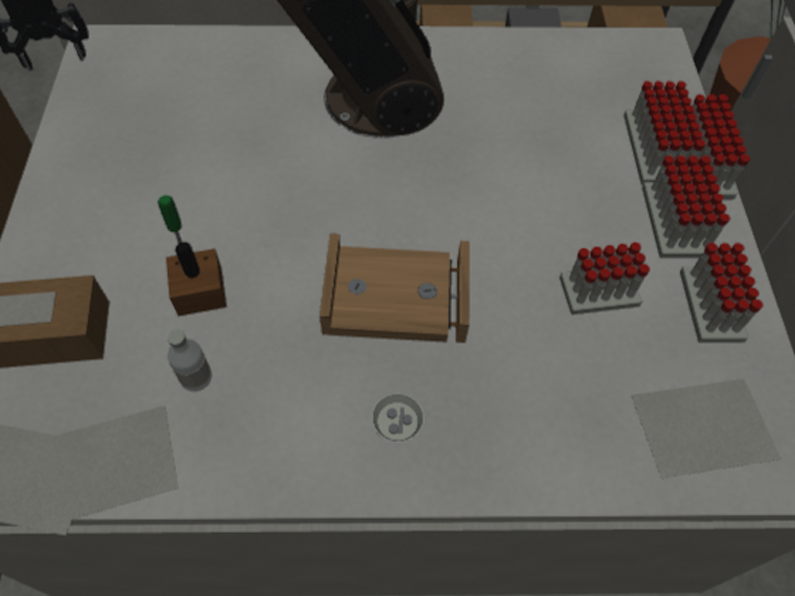

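Top view (795-px-wide picture): carrier with its loose panel on the left at (338,325), cam to turn at (366,327), fitted cam at (423,332). Block is at (554,336), tray (220,332), bottle (547,256), dish (393,221).
Could be taken for the driver: the black handle at (560,335) in the block and the green look-alike at (584,385). I choose the black one in the block and check it in a crop.

Run:
```python
from h import *
d=load('pics/top1')
a=d['img'][195:285,222:422]; 
wr(d['img'],'pics/c',(222,195,422,285),4)
k=1.42
for n,u,v,z in [('cam',366,327,.03),('cam2',423,332,.03),('panel',338,325,.07),('blockcorner',528,321,.066),('bc2',572,313,.066),('bc3',578,352,.066),('bc4',537,359,.066),('handletop',562,335,.146),('green',588,385,.14),('bottle',552,252,.15),('dish',393,221,.02),('tray',220,332,.1)]:
    print(n,px2w(d,u/k,v/k,z).round(3))
print(d['K'])
```

```text
cam [0.545 0.084 0.03 ]
cam2 [ 0.534 -0.046  0.03 ]
panel [0.547 0.145 0.07 ]
blockcorner [ 0.56  -0.279  0.066]
bc2 [ 0.579 -0.378  0.066]
bc3 [ 0.492 -0.39   0.066]
bc4 [ 0.475 -0.299  0.066]
handletop [ 0.527 -0.339  0.146]
green [ 0.421 -0.394  0.14 ]
bottle [ 0.704 -0.318  0.15 ]
dish [0.791 0.025 0.02 ]
tray [0.528 0.4   0.1  ]
[[545.60830652   0.         282.14168364]
 [  0.         545.60830652 206.03639877]
 [  0.           0.           1.        ]]
```

View pics/c.png

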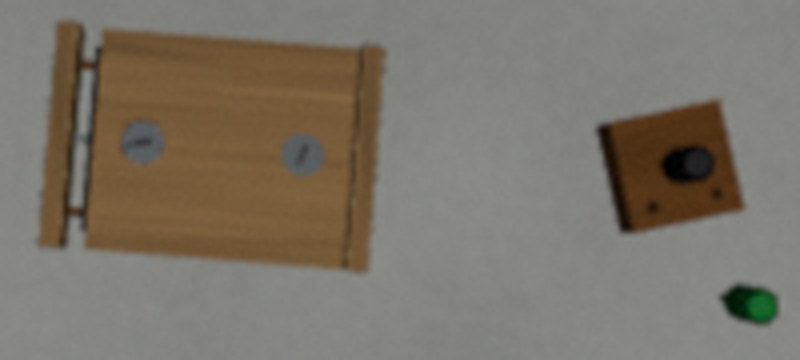

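The crop confirms the choice: the black handle top, at (695,163) in the crop, is inside the brown block. The green one at (762,305) stands beside the block and is left alone. The loose panel with its gap is on the left. I go above the block first, to use the wrist camera.

Request:
{"op": "move_arm", "data": {
  "rows": [
    {"rz": 0.91},
    {"rz": 0.91},
    {"rz": 0.91},
    {"rz": 0.91},
    {"rz": 0.91},
    {"rz": 0.9}
  ]
}}

```text
validation failed for argument at $.ro...
```

Request:
{"op": "move_arm", "data": {
  "rows": [
    {"tx": 0.12, "ty": -0.13},
    {"tx": 0.13, "ty": -0.145},
    {"tx": 0.13, "ty": -0.145},
    {"tx": 0.13, "ty": -0.145},
    {"tx": 0.13, "ty": -0.145},
    {"tx": 0.13, "ty": -0.145},
    {"tx": 0.13, "ty": -0.145},
    {"tx": 0.13, "ty": -0.145}
  ]
}}

```text
validation failed for argument at $.ro...
```

```bash
cat >> h.py <<'E'
from scipy.spatial.transform import Rotation as Ro
def pose():
    s=sense(); R=Ro.from_rotvec(s['eef_rot']).as_matrix(); return s,s['ee_pos'],R
def go(x,y,z,yaw=None):
    "shares along tool axes for the move to x,y,z; turn shares rz (done first) for yaw in deg"
    s,p,R=pose(); psi=np.degrees(np.arctan2(R[1,0],R[0,0]))
    out={}
    Rn=R
    if yaw is not None:
        dy=(psi-yaw); out['rz']=dy/4; Rn=R@Ro.from_euler('z',dy,degrees=True).as_matrix()
    d=Rn.T@(np.array([x,y,z])-p)/.25
    print('t',round(s['time'],2),'pos',p.round(4),'yaw',psi.round(2),'tilt',np.degrees(np.arccos(-R[2,2])).round(2),'q6',np.degrees(s['qpos'][5]).round(1),'F',s['force'].round(1))
    print('turn',out,'shift',d.round(3),'rows',(np.linalg.norm(d)/.2).round(1))
E
python3 - <<'E'
from h import *
s=save('wrist','pics/w1',None,1.42);d=load('pics/w1')
R=d['T'][:3,:3];c=-R.T@d['T'][:3,3]
go(.50,.08,.404,-4.9)
S,p,Rt=pose(); print('cam in tool',Rt.T@(c-p),'\n',Rt.T@R.T, d['K'][0,0])
E
```

```text
t 0.15 pos [ 0.1816 -0.598   0.4042] yaw 16.89 tilt 0.05 q6 -6.1 F [-0.  -0.3 -0. ]
turn {'rz': np.float64(5.447662574450284)} shift [ 1.037 -2.811  0.003] rows 15.0
cam in tool [0.07647803 0.0004986  0.03073902] 
 [[-1.16104750e-04 -9.52702178e-01 -3.03905489e-01]
 [ 9.99999749e-01  1.01910219e-04 -7.01516808e-04]
 [ 6.99307666e-04 -3.03905494e-01  9.52701927e-01]] 295.77531858464306
```

View pics/w1.png

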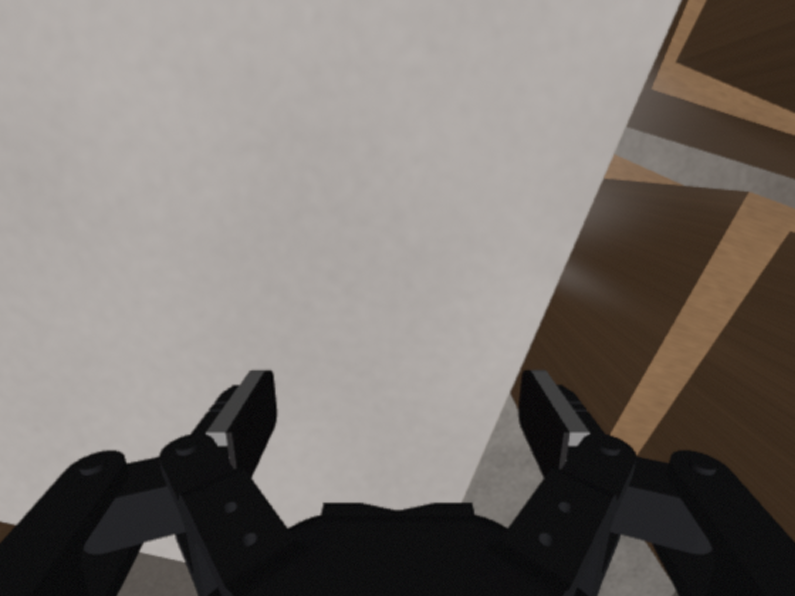

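That frame is only the empty table, with the open fingers at (240,420) and (555,420), because both moves were refused. Rows probably need every key.

Request:
{"op": "move_arm", "data": {
  "rows": [
    {"rx": 0, "ry": 0, "rz": 0.91, "tx": 0, "ty": 0, "tz": 0, "fingers": 1},
    {"rx": 0, "ry": 0, "rz": 0.91, "tx": 0, "ty": 0, "tz": 0, "fingers": 1},
    {"rx": 0, "ry": 0, "rz": 0.91, "tx": 0, "ty": 0, "tz": 0, "fingers": 1},
    {"rx": 0, "ry": 0, "rz": 0.91, "tx": 0, "ty": 0, "tz": 0, "fingers": 1},
    {"rx": 0, "ry": 0, "rz": 0.91, "tx": 0, "ty": 0, "tz": 0, "fingers": 1},
    {"rx": 0, "ry": 0, "rz": 0.9, "tx": 0, "ty": 0, "tz": 0, "fingers": 1}
  ]
}}

```text
time: 0.75
ee_pos: [0.1816, -0.598, 0.4045]
eef_rot: [-3.138, 0.139, 0.0]
force: [-0.6, -0.3, -0.3]
finger_gap: 0.0858
grasp_force: 0.0
```

Request:
{"op": "move_arm", "data": {
  "rows": [
    {"rx": 0, "ry": 0, "rz": 0, "tx": 0.14, "ty": -0.138, "tz": 0, "fingers": 1},
    {"rx": 0, "ry": 0, "rz": 0, "tx": 0.14, "ty": -0.138, "tz": 0, "fingers": 1},
    {"rx": 0, "ry": 0, "rz": 0, "tx": 0.14, "ty": -0.138, "tz": 0, "fingers": 1},
    {"rx": 0, "ry": 0, "rz": 0, "tx": 0.14, "ty": -0.138, "tz": 0, "fingers": 1},
    {"rx": 0, "ry": 0, "rz": 0, "tx": 0.14, "ty": -0.138, "tz": 0, "fingers": 1},
    {"rx": 0, "ry": 0, "rz": 0, "tx": 0.14, "ty": -0.138, "tz": 0, "fingers": 1},
    {"rx": 0, "ry": 0, "rz": 0, "tx": 0.14, "ty": -0.138, "tz": 0, "fingers": 1},
    {"rx": 0, "ry": 0, "rz": 0, "tx": 0.14, "ty": -0.138, "tz": 0, "fingers": 1}
  ]
}}

```text
time: 1.55
ee_pos: [0.4855, -0.3454, 0.4046]
eef_rot: [3.139, -0.135, -0.0]
force: [0.2, -1.3, -0.3]
finger_gap: 0.0852
grasp_force: 0.0
```

Run:
```python
from h import *
s=save('wrist','pics/w2',None,1.42)
go(.53,.08,.404,-4.9)
```

```text
t 1.6 pos [ 0.4896 -0.3414  0.4046] yaw -4.73 tilt 0.11 q6 53.4 F [ 0.6  4.4 -0.9]
turn {'rz': np.float64(0.042595769197517175)} shift [ 0.017 -1.693  0.005] rows 8.5
```

View pics/w2.png

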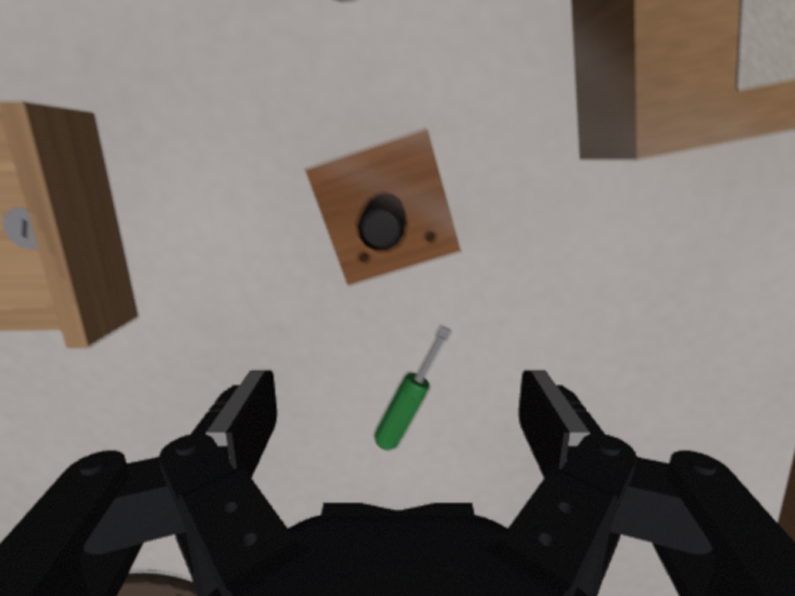

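Wrist view: block top corners at (306,170), (427,130), (460,250) and (347,284). The black handle's top is at (382,227), and the green look-alike lies flat on the table at (410,400).

Run:
```python
from h import *
d=load('pics/w2');k=1.42
C=[px2w(d,u/k,v/k,.066) for u,v in [(306,170),(427,130),(460,250),(347,284)]]
print(np.round(C,4),'centre',np.mean(C,0).round(4),[np.linalg.norm(C[i]-C[i-1]).round(4) for i in range(4)])
g=d['img'].sum(2); 
print('handle top',px2w(d,382/k,227/k,.146).round(4))
print('green',px2w(d,388/k,443/k,.014),px2w(d,445/k,330/k,.003))
```

```text
[[ 0.5599 -0.2883  0.066 ]
 [ 0.5788 -0.3748  0.066 ]
 [ 0.4933 -0.394   0.066 ]
 [ 0.4743 -0.3068  0.066 ]] centre [ 0.5266 -0.341   0.066 ] [np.float64(0.0876), np.float64(0.0886), np.float64(0.0876), np.float64(0.0892)]
handle top [ 0.5274 -0.3417  0.146 ]
green [ 0.28864206 -0.3199692   0.014     ] [ 0.40288122 -0.38494215  0.003     ]
```

Request:
{"op": "move_arm", "data": {
  "rows": [
    {"rx": 0, "ry": 0, "rz": 0, "tx": 0, "ty": -0.2, "tz": 0, "fingers": 1},
    {"rx": 0, "ry": 0, "rz": 0, "tx": 0, "ty": -0.2, "tz": 0, "fingers": 1},
    {"rx": 0, "ry": 0, "rz": 0, "tx": 0, "ty": -0.2, "tz": 0, "fingers": 1},
    {"rx": 0, "ry": 0, "rz": 0, "tx": 0, "ty": -0.2, "tz": 0, "fingers": 1},
    {"rx": 0, "ry": 0, "rz": 0, "tx": 0, "ty": -0.2, "tz": 0, "fingers": 1},
    {"rx": 0, "ry": 0, "rz": 0, "tx": 0, "ty": -0.2, "tz": 0, "fingers": 1},
    {"rx": 0, "ry": 0, "rz": 0, "tx": 0, "ty": -0.2, "tz": 0, "fingers": 1},
    {"rx": 0, "ry": 0, "rz": 0, "tx": 0, "ty": -0.2, "tz": 0, "fingers": 1}
  ]
}}

```text
time: 2.4
ee_pos: [0.5182, 0.0535, 0.4047]
eef_rot: [3.139, -0.135, 0.0]
force: [-0.2, -0.2, 0.3]
finger_gap: 0.0856
grasp_force: 0.0
```

Request:
{"op": "move_arm", "data": {
  "rows": [
    {"rx": 0, "ry": 0, "rz": 0, "tx": 0.02, "ty": -0.1, "tz": 0, "fingers": 1},
    {"rx": 0, "ry": 0, "rz": 0, "tx": 0, "ty": 0, "tz": 0, "fingers": 1},
    {"rx": 0, "ry": 0, "rz": 0, "tx": 0, "ty": 0, "tz": 0, "fingers": 0}
  ]
}}

```text
time: 2.7
ee_pos: [0.5255, 0.0762, 0.4044]
eef_rot: [3.138, -0.132, -0.001]
force: [-0.2, -0.0, -0.2]
finger_gap: 0.0733
grasp_force: 0.0
```

Run:
```python
from h import *
s=save('wrist','pics/w3',None,1.42)
go(.55,.18,.404,-4.9)
```

```text
t 2.75 pos [0.5254 0.0755 0.4045] yaw -4.9 tilt 0.03 q6 96.0 F [ 0.1  0.3 -0. ]
turn {'rz': np.float64(-0.0004408464947973645)} shift [ 0.062 -0.425  0.002] rows 2.1
```

View pics/w3.png

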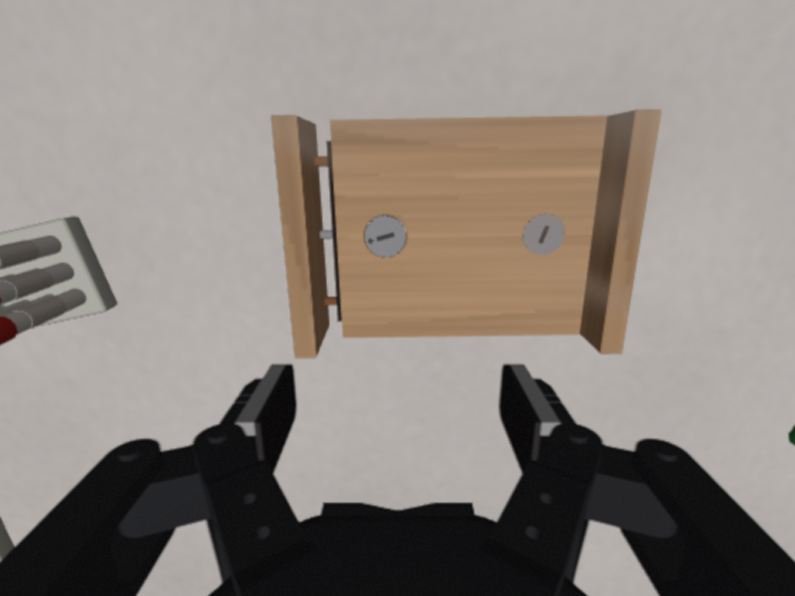

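Wrist view: cam disc at (385,236) with its slot running from (376,240) to (394,234) and the arrow at (370,240). Fitted cam is at (543,234), and the loose panel's top corners are (272,116), (297,116), (318,356) and (294,356).

Run:
```python
from h import *
d=load('pics/w3');k=1.42
im=d['img'].astype(int)
def disc(u,v,r=20):
    sub=im[int(v)-r:int(v)+r,int(u)-r:int(u)+r]
    sat=sub.max(2)-sub.min(2)
    m=(sat<25).astype(np.uint8); n,l,st,c=cv2.connectedComponentsWithStats(m)
    i=1+np.argmax(st[1:,4]); 
    cnt,_=cv2.findContours((l==i).astype(np.uint8),cv2.RETR_EXTERNAL,cv2.CHAIN_APPROX_NONE)
    e=cv2.fitEllipse(max(cnt,key=len)); cen=np.array(e[0])+[int(u)-r,int(v)-r]
    g=sub.sum(2); yy,xx=np.mgrid[:2*r,:2*r]; rr=np.hypot(xx-e[0][0],yy-e[0][1])
    w=np.clip(np.median(g[rr<12])-40-g,0,None)*(rr<8)
    P=np.array([px2w(d,x+int(u)-r,y+int(v)-r,.03)[:2] for x,y in zip(xx.ravel(),yy.ravel())]);w=w.ravel()
    m0=(P*w[:,None]).sum(0)/w.sum(); Cv=((P-m0).T*w)@(P-m0)/w.sum(); ev,V=np.linalg.eigh(Cv)
    return px2w(d,*cen,.03),e[1],m0,np.degrees(np.arctan2(V[1,1],V[0,1])),np.sqrt(ev*12)
a=disc(385/k,236/k);b=disc(543.5/k,234/k)
print(a,'\n',b); dd=a[0]-b[0]; print('dist',np.hypot(*dd[:2]),'carrier +y azimuth',np.degrees(np.arctan2(dd[1],dd[0])))
for n,u,v,z in [('p1',272,116,.07),('p2',297,116,.07),('p3',318,356,.07),('p4',294,356,.07),('b1',331,120,.03),('b2',343,337,.03)]:
    P=px2w(d,u/k,v/k,z); 
    ey=dd[:2]/np.hypot(*dd[:2]); ex=np.array([ey[1],-ey[0]]); q=P[:2]-a[0][:2]
    print(n,P.round(4),'carrier xy mm',(q@ex*1e3).round(1),(q@ey*1e3).round(1))
wr(d['img'],'pics/d',(250,145,295,185),12)
```

```text
(array([0.54253478, 0.08414156, 0.03      ]), (28.410118103027344, 28.799522399902344), array([0.54198902, 0.08417998]), np.float64(101.13063008907874), array([0.00369707, 0.0142014 ])) 
 (array([ 0.53306165, -0.04569199,  0.03      ]), (26.49925994873047, 29.342798233032227), array([ 0.5327011 , -0.04571734]), np.float64(157.76406638802686), array([0.00366172, 0.0141072 ]))
dist 0.13017869098695248 carrier +y azimuth 85.82688768468914
p1 [0.6359 0.15   0.07  ] carrier xy mm 88.3 72.5
p2 [0.6345 0.1333 0.07  ] carrier xy mm 88.1 55.8
p3 [0.4577 0.1444 0.07  ] carrier xy mm -89.0 53.9
p4 [0.4593 0.1635 0.07  ] carrier xy mm -88.8 73.1
b1 [0.6338 0.1166 0.03  ] carrier xy mm 88.7 39.0
b2 [0.4553 0.1296 0.03  ] carrier xy mm -90.3 39.0
```

View pics/d.png

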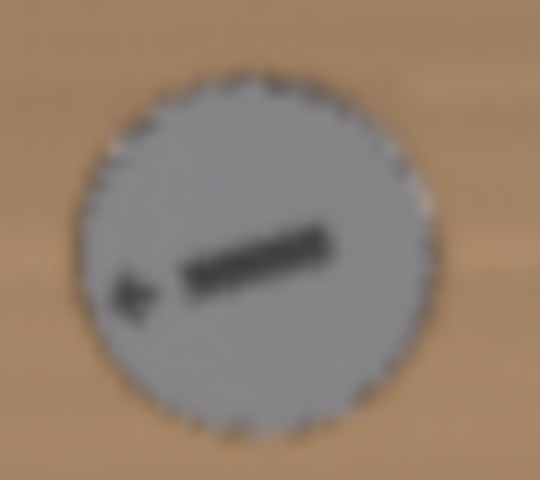

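The enlarged crop shows the slot and the arrow at its left end, pointing to the loose panel and 15° anticlockwise of straight. That puts the cam at about -0.27 rad. Cam spacing measures 130.2 mm against 130 given, and the gap is about 15 mm, so the measurements hold. Next, the panel.

Request:
{"op": "move_arm", "data": {
  "rows": [
    {"rx": 0, "ry": 0, "rz": -0.18, "tx": 0, "ty": 0, "tz": 0, "fingers": 0},
    {"rx": 0, "ry": 0, "rz": 0, "tx": 0.022, "ty": -0.17, "tz": 0, "fingers": 0},
    {"rx": 0, "ry": 0, "rz": 0, "tx": 0.022, "ty": -0.17, "tz": 0, "fingers": 0},
    {"rx": 0, "ry": 0, "rz": 0, "tx": 0.022, "ty": -0.17, "tz": 0, "fingers": 0},
    {"rx": 0, "ry": 0, "rz": 0, "tx": 0, "ty": 0, "tz": 0.15, "fingers": 0},
    {"rx": 0, "ry": 0, "rz": 0, "tx": 0, "ty": 0, "tz": 0.15, "fingers": 0},
    {"rx": 0, "ry": 0, "rz": 0, "tx": 0, "ty": 0, "tz": 0.15, "fingers": 0},
    {"rx": 0, "ry": 0, "rz": 0, "tx": 0, "ty": 0, "tz": 0.15, "fingers": 0}
  ]
}}

```text
time: 3.55
ee_pos: [0.5515, 0.2008, 0.2535]
eef_rot: [3.139, -0.116, 0.001]
force: [1.5, 0.6, -0.2]
finger_gap: 0.0004
grasp_force: 0.0
```

Request:
{"op": "move_arm", "data": {
  "rows": [
    {"rx": 0, "ry": 0, "rz": 0, "tx": 0, "ty": 0, "tz": 0.13, "fingers": 0},
    {"rx": 0, "ry": 0, "rz": 0, "tx": 0, "ty": 0, "tz": 0.1, "fingers": 0},
    {"rx": 0, "ry": 0, "rz": 0, "tx": 0, "ty": 0.03, "tz": 0, "fingers": 0},
    {"rx": 0, "ry": 0, "rz": 0, "tx": 0, "ty": 0.03, "tz": 0, "fingers": 0},
    {"rx": 0, "ry": 0, "rz": 0, "tx": 0, "ty": 0, "tz": 0, "fingers": 0}
  ]
}}

```text
time: 4.05
ee_pos: [0.5507, 0.1856, 0.1987]
eef_rot: [-3.139, 0.117, -0.003]
force: [-0.2, 0.5, -0.2]
finger_gap: -0.0
grasp_force: 0.0
```

Run:
```python
from h import *
go(.5511,.2018,.195,-4.17)
```

```text
t 4.05 pos [0.5507 0.1856 0.1987] yaw -4.27 tilt 0.1 q6 106.4 F [-0.2  0.5 -0.2]
turn {'rz': np.float64(-0.02417612859438134)} shift [-0.003 -0.065  0.015] rows 0.3
```

Request:
{"op": "move_arm", "data": {
  "rows": [
    {"rx": 0, "ry": 0, "rz": 0, "tx": 0, "ty": 0.012, "tz": 0, "fingers": 0},
    {"rx": 0, "ry": 0, "rz": 0, "tx": 0, "ty": 0.012, "tz": 0, "fingers": 0},
    {"rx": 0, "ry": 0, "rz": 0, "tx": 0, "ty": 0.012, "tz": 0, "fingers": 0},
    {"rx": 0, "ry": 0, "rz": 0, "tx": 0, "ty": 0.012, "tz": 0, "fingers": 0},
    {"rx": 0, "ry": 0, "rz": 0, "tx": 0, "ty": 0.006, "tz": 0, "fingers": 0},
    {"rx": 0, "ry": 0, "rz": 0, "tx": 0, "ty": 0.006, "tz": 0, "fingers": 0},
    {"rx": 0, "ry": 0, "rz": 0, "tx": 0, "ty": 0.006, "tz": 0, "fingers": 0},
    {"rx": 0, "ry": 0, "rz": 0, "tx": 0, "ty": 0.006, "tz": 0, "fingers": 0}
  ]
}}

```text
time: 4.85
ee_pos: [0.5493, 0.1695, 0.1987]
eef_rot: [-3.138, 0.114, -0.005]
force: [0.1, 8.3, 8.0]
finger_gap: -0.0004
grasp_force: 2.8
```

Request:
{"op": "move_arm", "data": {
  "rows": [
    {"rx": 0, "ry": 0, "rz": 0, "tx": 0, "ty": 0.006, "tz": 0, "fingers": 0},
    {"rx": 0, "ry": 0, "rz": 0, "tx": 0, "ty": 0.006, "tz": 0, "fingers": 0},
    {"rx": 0, "ry": 0, "rz": 0, "tx": 0, "ty": 0, "tz": 0, "fingers": 0}
  ]
}}

```text
time: 5.15
ee_pos: [0.5492, 0.1674, 0.1989]
eef_rot: [-3.137, 0.114, -0.007]
force: [1.3, 15.4, 8.9]
finger_gap: -0.0005
grasp_force: 7.8
```

Run:
```python
from h import *
save('wrist','pics/w4',None,1.42);go(.5511,.2018,.195,-4.17)
print(sense()['ft_torque'])
d=load('pics/w4')
ey=np.array([.0728,.9973]);ex=np.array([.9973,-.0728]);c=np.array([.5425,.0841])
for xx,y,z in [(50,58,.07),(50,76,.07),(50,40,.03),(80,40,.03),(80,58,.07)]:
    q=c+(xx*ex+y*ey)/1e3; print(xx,y,z,(w2px(d,[*q,z])*1.42).round(0))
```

```text
t 5.2 pos [0.5492 0.1675 0.1989] yaw -4.16 tilt 0.28 q6 104.4 F [ 0.3 16.   8.9]
turn {'rz': np.float64(0.0024305607559471643)} shift [-0.002 -0.138  0.016] rows 0.7
[ 1.77961295 -0.0369068  -0.01923654]
50 58 0.07 [500. 279.]
50 76 0.07 [426. 279.]
50 40 0.03 [526. 247.]
80 40 0.03 [535. 152.]
80 58 0.07 [510. 149.]
```

View pics/w4.png

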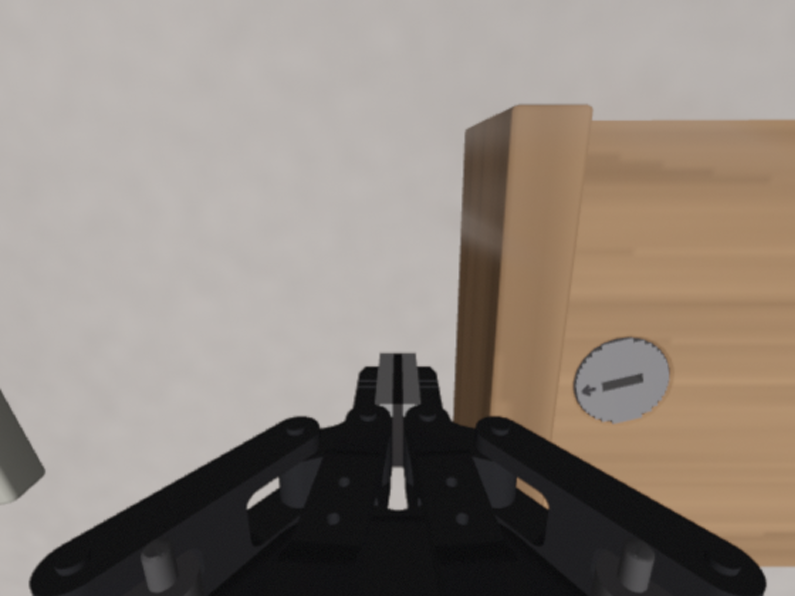

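The picture shows the panel's outer top edge at (498,279), where a closed gap would put it (500,279). The cam's arrow at (588,390) still points to the panel, so step 1 is met at about 16 N. I back off and go to the driver.

Request:
{"op": "move_arm", "data": {
  "rows": [
    {"rx": 0, "ry": 0, "rz": 0, "tx": 0, "ty": -0.02, "tz": 0, "fingers": 0},
    {"rx": 0, "ry": 0, "rz": 0, "tx": 0, "ty": -0.04, "tz": 0, "fingers": 0},
    {"rx": 0, "ry": 0, "rz": 0, "tx": 0, "ty": -0.06, "tz": 0, "fingers": 0},
    {"rx": 0, "ry": 0, "rz": 0, "tx": 0, "ty": 0, "tz": -0.15, "fingers": 0},
    {"rx": 0, "ry": 0, "rz": 0, "tx": 0, "ty": 0, "tz": -0.2, "fingers": 0},
    {"rx": 0, "ry": 0, "rz": 0, "tx": 0, "ty": 0, "tz": -0.2, "fingers": 0},
    {"rx": 0, "ry": 0, "rz": 0, "tx": 0, "ty": 0, "tz": -0.2, "fingers": 0},
    {"rx": 0, "ry": 0, "rz": 0, "tx": 0, "ty": 0, "tz": 0, "fingers": 0}
  ]
}}

```text
time: 6.0
ee_pos: [0.5511, 0.1968, 0.3914]
eef_rot: [-3.137, 0.114, -0.016]
force: [0.9, 0.9, -0.8]
finger_gap: -0.0001
grasp_force: 0.0
```

Request:
{"op": "move_arm", "data": {
  "rows": [
    {"rx": 0, "ry": 0, "rz": 0, "tx": 0, "ty": 0.19, "tz": 0, "fingers": 1},
    {"rx": 0, "ry": 0, "rz": 0, "tx": 0, "ty": 0.19, "tz": 0, "fingers": 1},
    {"rx": 0, "ry": 0, "rz": 0, "tx": 0, "ty": 0.19, "tz": 0, "fingers": 1},
    {"rx": 0, "ry": 0, "rz": 0, "tx": 0, "ty": 0.19, "tz": 0, "fingers": 1},
    {"rx": 0, "ry": 0, "rz": 0, "tx": 0, "ty": 0.19, "tz": 0, "fingers": 1},
    {"rx": 0, "ry": 0, "rz": 0, "tx": 0, "ty": 0.19, "tz": 0, "fingers": 1},
    {"rx": 0, "ry": 0, "rz": 0, "tx": 0, "ty": 0.19, "tz": 0, "fingers": 1},
    {"rx": 0, "ry": 0, "rz": 0, "tx": 0, "ty": 0.19, "tz": 0, "fingers": 1}
  ]
}}

```text
time: 6.8
ee_pos: [0.5229, -0.1844, 0.3845]
eef_rot: [-3.139, 0.114, 0.0]
force: [1.4, -0.5, -0.8]
finger_gap: 0.0853
grasp_force: 0.0
```

Request:
{"op": "move_arm", "data": {
  "rows": [
    {"rx": 0, "ry": 0, "rz": 0, "tx": 0, "ty": 0.19, "tz": 0, "fingers": 1},
    {"rx": 0, "ry": 0, "rz": 0, "tx": 0, "ty": 0.19, "tz": 0, "fingers": 1},
    {"rx": 0, "ry": 0, "rz": 0, "tx": 0, "ty": 0.19, "tz": 0, "fingers": 1},
    {"rx": 0, "ry": 0, "rz": 0, "tx": 0, "ty": 0, "tz": 0, "fingers": 1},
    {"rx": 0, "ry": 0, "rz": 0, "tx": 0, "ty": 0, "tz": 0, "fingers": 1}
  ]
}}

```text
time: 7.3
ee_pos: [0.5126, -0.3256, 0.3839]
eef_rot: [-3.139, 0.117, 0.001]
force: [0.1, 0.3, -0.4]
finger_gap: 0.0855
grasp_force: 0.0
```

Run:
```python
from h import *
# refine handle / block by code, no viewing
s=snapshot('wrist');np.savez('pics/w5.npz',img=s['img'],K=s['camera_matrix'],T=s['camera_from_world']);d=load('pics/w5')
print(w2px(d,[.527,-.3415,.146]),w2px(d,[.527,-.3415,.066]))
go(.527,-.3415,.261)
```

```text
[298.92329261 199.53730677] [294.01487946 176.57784403]
t 7.35 pos [ 0.5128 -0.3247  0.3842] yaw -4.21 tilt 0.06 q6 55.6 F [0.7 0.  0.2]
turn {} shift [0.062 0.063 0.493] rows 2.5
```

Request:
{"op": "move_arm", "data": {
  "rows": [
    {"rx": 0, "ry": 0, "rz": 0, "tx": 0.062, "ty": 0.063, "tz": 0, "fingers": 1},
    {"rx": 0, "ry": 0, "rz": 0, "tx": 0, "ty": 0, "tz": 0.13, "fingers": 1},
    {"rx": 0, "ry": 0, "rz": 0, "tx": 0, "ty": 0, "tz": 0.13, "fingers": 1},
    {"rx": 0, "ry": 0, "rz": 0, "tx": 0, "ty": 0, "tz": 0.12, "fingers": 1},
    {"rx": 0, "ry": 0, "rz": 0, "tx": 0, "ty": 0, "tz": 0.113, "fingers": 1},
    {"rx": 0, "ry": 0, "rz": 0, "tx": 0, "ty": 0, "tz": 0, "fingers": 1},
    {"rx": 0, "ry": 0, "rz": 0, "tx": 0, "ty": 0, "tz": 0, "fingers": 1}
  ]
}}

```text
time: 8.05
ee_pos: [0.5277, -0.341, 0.262]
eef_rot: [-3.139, 0.113, 0.0]
force: [-0.5, 0.0, 0.2]
finger_gap: 0.0854
grasp_force: 0.0
```

Request:
{"op": "move_arm", "data": {
  "rows": [
    {"rx": 0, "ry": 0, "rz": 0, "tx": 0, "ty": 0, "tz": 0, "fingers": 0},
    {"rx": 0, "ry": 0, "rz": 0, "tx": 0, "ty": 0, "tz": 0, "fingers": 0},
    {"rx": 0, "ry": 0, "rz": 0, "tx": 0, "ty": 0, "tz": 0, "fingers": 0},
    {"rx": 0, "ry": 0, "rz": 0, "tx": 0, "ty": 0, "tz": 0, "fingers": 0},
    {"rx": 0, "ry": 0, "rz": 0, "tx": 0, "ty": 0, "tz": 0, "fingers": 0},
    {"rx": 0, "ry": 0, "rz": 0, "tx": 0, "ty": 0, "tz": 0, "fingers": 0}
  ],
  "grip_force": 60
}}

```text
time: 8.65
ee_pos: [0.5271, -0.342, 0.2623]
eef_rot: [3.139, -0.115, 0.001]
force: [-0.5, 1.8, 5.4]
finger_gap: 0.0266
grasp_force: 58.5
```

Run:
```python
from h import *
go(.527,-.3415,.261); s=sense(); print(s['finger_gap'],s['grasp_force'],s['ft_torque'])
```

```text
t 8.65 pos [ 0.5271 -0.342   0.2623] yaw -4.2 tilt 0.06 q6 55.2 F [-0.5  1.8  5.4]
turn {} shift [-0.    -0.002  0.005] rows 0.0
0.026633903769211164 58.52153420448303 [0.19160585 0.15465543 0.00086155]
```

Request:
{"op": "move_arm", "data": {
  "rows": [
    {"rx": 0, "ry": 0, "rz": 0, "tx": 0, "ty": 0, "tz": -0.05, "fingers": 0},
    {"rx": 0, "ry": 0, "rz": 0, "tx": 0, "ty": 0, "tz": -0.1, "fingers": 0},
    {"rx": 0, "ry": 0, "rz": 0, "tx": 0, "ty": 0, "tz": -0.14, "fingers": 0},
    {"rx": 0, "ry": 0, "rz": 0, "tx": 0, "ty": 0, "tz": -0.14, "fingers": 0},
    {"rx": 0, "ry": 0, "rz": 0, "tx": 0, "ty": 0, "tz": -0.14, "fingers": 0},
    {"rx": 0, "ry": 0, "rz": 0, "tx": 0, "ty": 0, "tz": -0.05, "fingers": 0},
    {"rx": 0, "ry": 0, "rz": 0, "tx": 0, "ty": 0, "tz": 0, "fingers": 0},
    {"rx": 0, "ry": 0, "rz": 0, "tx": 0, "ty": 0, "tz": 0, "fingers": 0}
  ]
}}

```text
time: 9.45
ee_pos: [0.5268, -0.3418, 0.4153]
eef_rot: [-3.139, 0.115, 0.002]
force: [-1.4, 0.6, -1.6]
finger_gap: 0.0266
grasp_force: 59.0
```

Run:
```python
from h import *
save('wrist','pics/w6');go(.5425,.0841,.42)
d=load('pics/w6')
s,p,R=pose()
tip=p+R@[0,0,.255]; mid=p+R@[0,0,.205]
print('tip px',w2px(d,tip),'shaft',w2px(d,mid),s['finger_gap'])
u,v=w2px(d,tip).astype(int)
wr(d['img'],'pics/e',(max(u-50,0),max(v-40,0),u+50,v+35),8)
```

```text
t 9.5 pos [ 0.5269 -0.3419  0.4148] yaw -4.19 tilt 0.15 q6 55.2 F [ 0.2  0.7 -1.6]
turn {} shift [-0.062 -1.704 -0.018] rows 8.5
tip px [278.49521463 212.25689164] shaft [278.19400111 237.38577257] 0.0265009540479015
```

View pics/e.png

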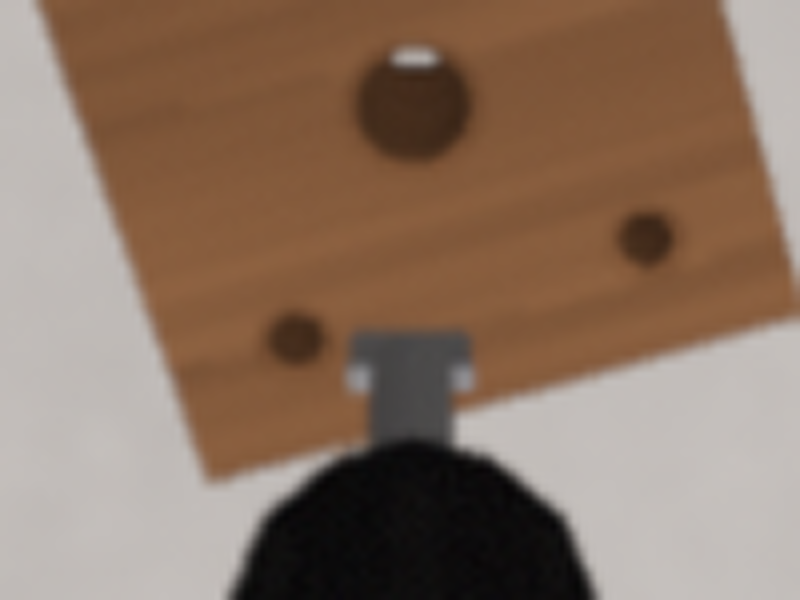

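The crop shows the blade tip's end edge from (352,332) to (470,332), with its two bright shoulders at (358,379) and (462,377). So the blade's width lies along tool y to within a degree or two. I refine that by code while carrying it over the cam.

Run:
```python
from h import *
d=load('pics/w6'); im=d['img'].astype(int); s,p,R=pose()
x0,y0=228,172
g=im.sum(2); sat=im.max(2)-im.min(2)
m=(sat<22)&(g>330)
tipz=p[2]-.255
pts=[]
for ua,ub in [(41,48),(55,61)]:
    v=slice(y0+44,y0+51);u=slice(x0+ua,x0+ub); w=np.clip(g[v,u]-320,0,None)*(sat[v,u]<30); yy,xx=np.mgrid[v,u]
    c=[(w*xx).sum()/w.sum(),(w*yy).sum()/w.sum()]; print('shoulder px',np.round(c,2)); pts.append(px2w(d,*c,tipz+.012))
q=R.T@(pts[1]-pts[0]); print('tool-frame dir',q,'deg from y toward x',np.degrees(np.arctan2(q[0],q[1])),'mid in tool mm',1e3*(R.T@((pts[0]+pts[1])/2-p)))
# tip edge: row of the largest gradient brown->grey per column
for u in range(x0+45,x0+58):
    col=sat[y0+36:y0+48,u].astype(float); i=np.argmin(np.diff(col)); print(u,i+y0+36,col.astype(int))
```

```text
shoulder px [272.29 218.98]
shoulder px [285.55 219.02]
tool-frame dir [-2.63223621e-05  1.01582827e-02 -1.41831569e-05] deg from y toward x -0.1484657323725841 mid in tool mm [ -1.36579702   0.3676166  243.00319077]
273 212 [75 75 75 73 62 33  6  3  2  1  2  2]
274 212 [75 75 75 73 62 31  5  3  2  2  1  2]
275 212 [75 76 74 72 63 32  6  2  2  2  3  3]
276 212 [76 75 73 73 63 33  7  3  2  2  2  3]
277 212 [75 75 74 72 63 34  6  2  2  1  2  1]
278 212 [75 74 73 73 64 34  4  2  2  3  2  2]
279 212 [74 73 74 73 64 33  5  1  1  1  2  2]
280 212 [74 73 73 73 64 33  6  2  3  2  2  2]
281 212 [75 74 73 74 64 34  7  2  2  2  1  1]
282 212 [74 72 74 74 65 33  6  2  2  2  2  2]
283 212 [73 73 74 74 64 32  6  2  2  2  1  2]
284 212 [74 73 74 74 64 32  5  1  2  2  2  2]
285 212 [73 73 75 73 64 33  7  3  3  2  3  3]
```

Request:
{"op": "move_arm", "data": {
  "rows": [
    {"rx": 0, "ry": 0, "rz": 0, "tx": -0.007, "ty": -0.19, "tz": 0, "fingers": 0},
    {"rx": 0, "ry": 0, "rz": 0, "tx": -0.007, "ty": -0.19, "tz": 0, "fingers": 0},
    {"rx": 0, "ry": 0, "rz": 0, "tx": -0.007, "ty": -0.19, "tz": 0, "fingers": 0},
    {"rx": 0, "ry": 0, "rz": 0, "tx": -0.007, "ty": -0.19, "tz": 0, "fingers": 0},
    {"rx": 0, "ry": 0, "rz": 0, "tx": -0.007, "ty": -0.19, "tz": 0, "fingers": 0},
    {"rx": 0, "ry": 0, "rz": 0, "tx": -0.007, "ty": -0.19, "tz": 0, "fingers": 0},
    {"rx": 0, "ry": 0, "rz": 0, "tx": -0.007, "ty": -0.19, "tz": 0, "fingers": 0},
    {"rx": 0, "ry": 0, "rz": 0, "tx": -0.007, "ty": -0.19, "tz": 0, "fingers": 0}
  ]
}}

```text
time: 10.3
ee_pos: [0.5406, 0.0399, 0.4149]
eef_rot: [3.139, -0.115, -0.004]
force: [1.5, 0.4, -1.5]
finger_gap: 0.0268
grasp_force: 59.2
```

Request:
{"op": "move_arm", "data": {
  "rows": [
    {"rx": 0, "ry": 0, "rz": -1, "tx": -0.007, "ty": -0.18, "tz": 0, "fingers": 0},
    {"rx": 0, "ry": 0, "rz": -1, "tx": 0, "ty": 0, "tz": 0, "fingers": 0},
    {"rx": 0, "ry": 0, "rz": -1, "tx": 0, "ty": 0, "tz": 0, "fingers": 0},
    {"rx": 0, "ry": 0, "rz": -1, "tx": 0, "ty": 0, "tz": 0, "fingers": 0},
    {"rx": 0, "ry": 0, "rz": -1, "tx": 0, "ty": 0, "tz": 0, "fingers": 0},
    {"rx": 0, "ry": 0, "rz": -1, "tx": 0, "ty": 0, "tz": 0, "fingers": 0},
    {"rx": 0, "ry": 0, "rz": -1, "tx": 0, "ty": 0, "tz": 0, "fingers": 0},
    {"rx": 0, "ry": 0, "rz": -1, "tx": 0, "ty": 0, "tz": 0, "fingers": 0}
  ]
}}

```text
time: 11.1
ee_pos: [0.5424, 0.083, 0.4147]
eef_rot: [-3.048, -0.759, 0.005]
force: [1.3, 0.1, -0.9]
finger_gap: 0.0266
grasp_force: 59.2
```

Request:
{"op": "move_arm", "data": {
  "rows": [
    {"rx": 0, "ry": 0, "rz": -1, "tx": 0, "ty": 0, "tz": 0, "fingers": 0},
    {"rx": 0, "ry": 0, "rz": -1, "tx": 0, "ty": 0, "tz": 0, "fingers": 0},
    {"rx": 0, "ry": 0, "rz": -1, "tx": 0, "ty": 0, "tz": 0, "fingers": 0},
    {"rx": 0, "ry": 0, "rz": -1, "tx": 0, "ty": 0, "tz": 0, "fingers": 0},
    {"rx": 0, "ry": 0, "rz": -1, "tx": 0, "ty": 0, "tz": 0, "fingers": 0},
    {"rx": 0, "ry": 0, "rz": -1, "tx": 0, "ty": 0, "tz": 0, "fingers": 0},
    {"rx": 0, "ry": 0, "rz": -1, "tx": 0, "ty": 0, "tz": 0, "fingers": 0},
    {"rx": 0, "ry": 0, "rz": -1, "tx": 0, "ty": 0, "tz": 0, "fingers": 0}
  ]
}}

```text
time: 11.9
ee_pos: [0.5424, 0.083, 0.4147]
eef_rot: [-2.72, -1.569, 0.004]
force: [0.3, -0.3, -1.4]
finger_gap: 0.0266
grasp_force: 59.1
```

Request:
{"op": "move_arm", "data": {
  "rows": [
    {"rx": 0, "ry": 0, "rz": -1, "tx": 0, "ty": 0, "tz": 0, "fingers": 0},
    {"rx": 0, "ry": 0, "rz": -1, "tx": 0, "ty": 0, "tz": 0, "fingers": 0},
    {"rx": 0, "ry": 0, "rz": -1, "tx": 0, "ty": 0, "tz": 0, "fingers": 0},
    {"rx": 0, "ry": 0, "rz": -1, "tx": 0, "ty": 0, "tz": 0, "fingers": 0},
    {"rx": 0, "ry": 0, "rz": -1, "tx": 0, "ty": 0, "tz": 0, "fingers": 0},
    {"rx": 0, "ry": 0, "rz": -1, "tx": 0, "ty": 0, "tz": 0, "fingers": 0},
    {"rx": 0, "ry": 0, "rz": -1, "tx": 0, "ty": 0, "tz": 0, "fingers": 0},
    {"rx": 0, "ry": 0, "rz": -1, "tx": 0, "ty": 0, "tz": 0, "fingers": 0}
  ]
}}

```text
time: 12.7
ee_pos: [0.5424, 0.083, 0.4146]
eef_rot: [-2.181, -2.258, 0.004]
force: [-1.2, 0.1, -1.1]
finger_gap: 0.0268
grasp_force: 59.1
```

Request:
{"op": "move_arm", "data": {
  "rows": [
    {"rx": 0, "ry": 0, "rz": -1, "tx": 0, "ty": 0, "tz": 0, "fingers": 0},
    {"rx": 0, "ry": 0, "rz": -1, "tx": 0, "ty": 0, "tz": 0, "fingers": 0},
    {"rx": 0, "ry": 0, "rz": -1, "tx": 0, "ty": 0, "tz": 0, "fingers": 0},
    {"rx": 0, "ry": 0, "rz": -1, "tx": 0, "ty": 0, "tz": 0, "fingers": 0},
    {"rx": 0, "ry": 0, "rz": -1, "tx": 0, "ty": 0, "tz": 0, "fingers": 0},
    {"rx": 0, "ry": 0, "rz": -1, "tx": 0, "ty": 0, "tz": 0, "fingers": 0},
    {"rx": 0, "ry": 0, "rz": -1, "tx": 0, "ty": 0, "tz": 0, "fingers": 0},
    {"rx": 0, "ry": 0, "rz": -1, "tx": 0, "ty": 0, "tz": 0, "fingers": 0}
  ]
}}

```text
time: 13.5
ee_pos: [0.5424, 0.083, 0.4147]
eef_rot: [-1.474, -2.771, 0.003]
force: [-0.5, -0.6, -1.0]
finger_gap: 0.0271
grasp_force: 59.1
```

Request:
{"op": "move_arm", "data": {
  "rows": [
    {"rx": 0, "ry": 0, "rz": -1, "tx": 0, "ty": 0, "tz": 0, "fingers": 0},
    {"rx": 0, "ry": 0, "rz": -1, "tx": 0, "ty": 0, "tz": 0, "fingers": 0},
    {"rx": 0, "ry": 0, "rz": -1, "tx": 0, "ty": 0, "tz": 0, "fingers": 0},
    {"rx": 0, "ry": 0, "rz": -1, "tx": 0, "ty": 0, "tz": 0, "fingers": 0},
    {"rx": 0, "ry": 0, "rz": -1, "tx": 0, "ty": 0, "tz": 0, "fingers": 0},
    {"rx": 0, "ry": 0, "rz": -1, "tx": 0, "ty": 0, "tz": 0, "fingers": 0},
    {"rx": 0, "ry": 0, "rz": -1, "tx": 0, "ty": 0, "tz": 0, "fingers": 0},
    {"rx": 0, "ry": 0, "rz": -1, "tx": 0, "ty": 0, "tz": 0, "fingers": 0}
  ]
}}

```text
time: 14.3
ee_pos: [0.5424, 0.083, 0.4147]
eef_rot: [-0.653, -3.07, 0.001]
force: [-1.2, -0.9, -1.6]
finger_gap: 0.0266
grasp_force: 59.1
```

Request:
{"op": "move_arm", "data": {
  "rows": [
    {"rx": 0, "ry": 0, "rz": -1, "tx": 0, "ty": 0, "tz": 0, "fingers": 0},
    {"rx": 0, "ry": 0, "rz": -1, "tx": 0, "ty": 0, "tz": 0, "fingers": 0},
    {"rx": 0, "ry": 0, "rz": -1, "tx": 0, "ty": 0, "tz": 0, "fingers": 0},
    {"rx": 0, "ry": 0, "rz": -1, "tx": 0, "ty": 0, "tz": 0, "fingers": 0},
    {"rx": 0, "ry": 0, "rz": -1, "tx": 0, "ty": 0, "tz": 0, "fingers": 0},
    {"rx": 0, "ry": 0, "rz": -1, "tx": 0, "ty": 0, "tz": 0, "fingers": 0},
    {"rx": 0, "ry": 0, "rz": 0, "tx": 0, "ty": 0, "tz": 0, "fingers": 0},
    {"rx": 0, "ry": 0, "rz": 0, "tx": 0, "ty": 0, "tz": 0, "fingers": 0}
  ]
}}

```text
time: 15.1
ee_pos: [0.5424, 0.083, 0.4154]
eef_rot: [-0.009, -3.14, 0.0]
force: [-0.1, -0.6, -0.6]
finger_gap: 0.0266
grasp_force: 59.1
```

Run:
```python
from h import *
go(.5425,.0841,.42,-168.9)
```

```text
t 15.1 pos [0.5424 0.083  0.4154] yaw 179.69 tilt 0.11 q6 -87.9 F [-0.1 -0.6 -0.6]
turn {'rz': np.float64(87.14710422769417)} shift [-0.001  0.004 -0.019] rows 0.1
```

Request:
{"op": "move_arm", "data": {
  "rows": [
    {"rx": 0, "ry": 0, "rz": -0.95, "tx": 0, "ty": 0, "tz": 0, "fingers": 0},
    {"rx": 0, "ry": 0, "rz": -0.95, "tx": 0, "ty": 0, "tz": 0, "fingers": 0},
    {"rx": 0, "ry": 0, "rz": -0.95, "tx": 0, "ty": 0, "tz": 0, "fingers": 0},
    {"rx": 0, "ry": 0, "rz": 0, "tx": -0.005, "ty": 0.004, "tz": 0.12, "fingers": 0},
    {"rx": 0, "ry": 0, "rz": 0, "tx": 0, "ty": 0, "tz": 0.13, "fingers": 0},
    {"rx": 0, "ry": 0, "rz": 0, "tx": 0, "ty": 0, "tz": 0.13, "fingers": 0},
    {"rx": 0, "ry": 0, "rz": 0, "tx": 0, "ty": 0, "tz": 0.096, "fingers": 0},
    {"rx": 0, "ry": 0, "rz": 0, "tx": 0, "ty": 0, "tz": 0, "fingers": 0}
  ]
}}

```text
time: 15.9
ee_pos: [0.5429, 0.0842, 0.2944]
eef_rot: [0.304, -3.121, -0.0]
force: [0.1, 0.2, -1.0]
finger_gap: 0.0267
grasp_force: 59.1
```

Request:
{"op": "move_arm", "data": {
  "rows": [
    {"rx": 0, "ry": 0, "rz": 0, "tx": 0, "ty": 0, "tz": 0, "fingers": 0},
    {"rx": 0, "ry": 0, "rz": 0, "tx": 0, "ty": 0, "tz": 0, "fingers": 0}
  ]
}}

```text
time: 16.1
ee_pos: [0.5437, 0.0843, 0.2987]
eef_rot: [-0.306, 3.125, -0.0]
force: [0.2, -0.3, -0.3]
finger_gap: 0.0266
grasp_force: 59.1
```

Run:
```python
from h import *
save('wrist','pics/w7');go(.5438,.0844,.2963,-168.9)
d=load('pics/w7'); wr(d['img'],'pics/f',(240,170,320,230),10)
for c in [(.5425,.0841),(.5439,.0844)]: print(w2px(d,[*c,.03]))
s,p,R=pose(); print('tip',w2px(d,p+R@[0,0,.2563]))
```

```text
t 16.15 pos [0.5436 0.0843 0.2987] yaw -168.81 tilt 0.12 q6 -99.2 F [ 0.9  1.  -0.9]
turn {'rz': np.float64(0.022966762410511876)} shift [-0.001  0.     0.01 ] rows 0.0
[280.50263379 207.92602652]
[280.52835354 209.53070003]
tip [280.38865511 214.70808952]
```

View pics/f.png

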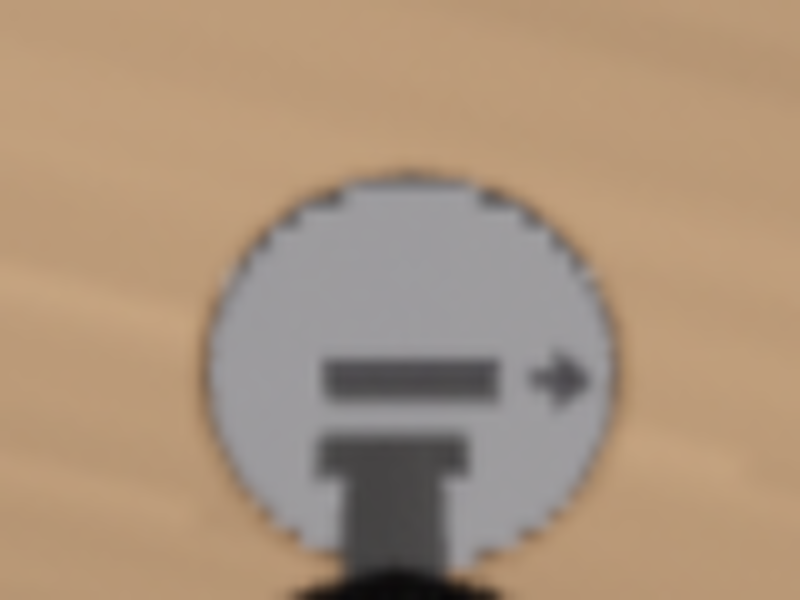

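The crop shows the blade edge from (320,433) to (468,433) and the slot below it from (322,380) to (500,380). They are parallel, with the slot's centre at (411,380) and the arrow on the right.

Run:
```python
from h import *
d=load('pics/w7');s,p,R=pose()
f=lambda u,v:((u+.5)/10-.5+240,(v+.5)/10-.5+170)
slot=px2w(d,*f(411,380),.03); 
for tz in (.0424,.0414):
    e=px2w(d,*f(394,433),tz); print('slot-edge in tool mm',1e3*R.T@(slot-e), 'edge in tool',1e3*R.T@(e-p))
print('slot',slot)
```

```text
slot-edge in tool mm [ 0.47238368  1.41737372 12.39838414] edge in tool [  1.57437798  -1.16072843 256.33924481]
slot-edge in tool mm [ 0.81679049  1.41945095 11.39765549] edge in tool [  1.22997117  -1.16280566 257.33997346]
slot [0.54214751 0.08415715 0.03      ]
```

Request:
{"op": "move_arm", "data": {
  "rows": [
    {"rx": 0, "ry": 0, "rz": 0, "tx": 0.005, "ty": 0.0055, "tz": 0, "fingers": 0},
    {"rx": 0, "ry": 0, "rz": 0, "tx": 0, "ty": 0, "tz": 0.02, "fingers": 0},
    {"rx": 0, "ry": 0, "rz": 0, "tx": 0, "ty": 0, "tz": 0.02, "fingers": 0},
    {"rx": 0, "ry": 0, "rz": 0, "tx": 0, "ty": 0, "tz": 0, "fingers": 0},
    {"rx": 0, "ry": 0, "rz": 0, "tx": 0, "ty": 0, "tz": 0, "fingers": 0}
  ]
}}

```text
time: 16.65
ee_pos: [0.5419, 0.0854, 0.2872]
eef_rot: [0.307, -3.126, 0.0]
force: [0.2, -0.3, -1.3]
finger_gap: 0.0268
grasp_force: 59.1
```

Request:
{"op": "move_arm", "data": {
  "rows": [
    {"rx": 0, "ry": 0, "rz": 0, "tx": 0, "ty": 0, "tz": 0.004, "fingers": 0},
    {"rx": 0, "ry": 0, "rz": 0, "tx": 0, "ty": 0, "tz": 0.004, "fingers": 0},
    {"rx": 0, "ry": 0, "rz": 0, "tx": 0, "ty": 0, "tz": 0.004, "fingers": 0},
    {"rx": 0, "ry": 0, "rz": 0, "tx": 0, "ty": 0, "tz": 0.004, "fingers": 0},
    {"rx": 0, "ry": 0, "rz": 0, "tx": 0, "ty": 0, "tz": 0, "fingers": 0},
    {"rx": 0, "ry": 0, "rz": 0, "tx": 0, "ty": 0, "tz": 0, "fingers": 0}
  ]
}}

```text
time: 17.25
ee_pos: [0.5419, 0.0854, 0.2834]
eef_rot: [0.307, -3.127, 0.0]
force: [0.2, -1.0, -1.5]
finger_gap: 0.0269
grasp_force: 59.1
```

Request:
{"op": "move_arm", "data": {
  "rows": [
    {"rx": 0, "ry": 0, "rz": 0, "tx": 0, "ty": 0, "tz": 0.003, "fingers": 0},
    {"rx": 0, "ry": 0, "rz": 0, "tx": 0, "ty": 0, "tz": 0.003, "fingers": 0},
    {"rx": 0, "ry": 0, "rz": 0, "tx": 0, "ty": 0, "tz": 0, "fingers": 0}
  ]
}}

```text
time: 17.55
ee_pos: [0.5419, 0.0854, 0.2818]
eef_rot: [0.307, -3.127, 0.0]
force: [0.7, 0.0, -1.3]
finger_gap: 0.0271
grasp_force: 59.1
```

Request:
{"op": "move_arm", "data": {
  "rows": [
    {"rx": 0, "ry": 0, "rz": 0.6, "tx": 0, "ty": 0, "tz": 0, "fingers": 0},
    {"rx": 0, "ry": 0, "rz": 0.8, "tx": 0, "ty": 0, "tz": 0, "fingers": 0},
    {"rx": 0, "ry": 0, "rz": 0.8, "tx": 0, "ty": 0, "tz": 0, "fingers": 0},
    {"rx": 0, "ry": 0, "rz": 0.8, "tx": 0, "ty": 0, "tz": 0, "fingers": 0},
    {"rx": 0, "ry": 0, "rz": 0, "tx": 0, "ty": 0, "tz": 0, "fingers": 0}
  ]
}}

```text
time: 18.05
ee_pos: [0.5421, 0.0854, 0.282]
eef_rot: [0.023, 3.141, -0.0]
force: [1.6, 0.6, -1.2]
finger_gap: 0.0266
grasp_force: 59.1
```

Run:
```python
from h import *
go(.5419,.0854,.2824);s=sense();print(s['ft_torque'],s['grasp_force'])
```

```text
t 18.05 pos [0.5421 0.0854 0.282 ] yaw 179.16 tilt 0.05 q6 -87.1 F [ 1.6  0.6 -1.2]
turn {} shift [ 0.001  0.    -0.002] rows 0.0
[ 0.01372524 -0.43484216  0.05693672] 59.08405959606171
```

Request:
{"op": "move_arm", "data": {
  "rows": [
    {"rx": 0, "ry": 0, "rz": 0.8, "tx": 0, "ty": 0, "tz": 0, "fingers": 0},
    {"rx": 0, "ry": 0, "rz": 0.8, "tx": 0, "ty": 0, "tz": 0, "fingers": 0},
    {"rx": 0, "ry": 0, "rz": 0.8, "tx": 0, "ty": 0, "tz": 0, "fingers": 0},
    {"rx": 0, "ry": 0, "rz": 0.8, "tx": 0, "ty": 0, "tz": 0, "fingers": 0},
    {"rx": 0, "ry": 0, "rz": 0.8, "tx": 0, "ty": 0, "tz": 0, "fingers": 0},
    {"rx": 0, "ry": 0, "rz": 0.8, "tx": 0, "ty": 0, "tz": 0, "fingers": 0},
    {"rx": 0, "ry": 0, "rz": 0.8, "tx": 0, "ty": 0, "tz": 0, "fingers": 0},
    {"rx": 0, "ry": 0, "rz": 0.8, "tx": 0, "ty": 0, "tz": 0, "fingers": 0}
  ]
}}

```text
time: 18.85
ee_pos: [0.5422, 0.0855, 0.282]
eef_rot: [0.717, 3.057, 0.001]
force: [2.0, 0.2, -2.4]
finger_gap: 0.0267
grasp_force: 59.0
```

```bash
cat > st.py <<'E'
from h import *
s,p,R=pose();psi=np.degrees(np.arctan2(R[1,0],R[0,0]))
print('t',round(s['time'],2),'tool cam deg',((191.1-psi)%360-15.3).round(1),'F',s['force'].round(1),'Mz',s['ft_torque'].round(3),'pos',p.round(4),'q6',np.degrees(s['qpos'][5]).round(1))
E
python3 st.py
```

```text
t 18.85 tool cam deg 22.2 F [ 2.   0.2 -2.4] Mz [ 0.238 -0.616  0.059] pos [0.5422 0.0855 0.282 ] q6 -61.5
```

Request:
{"op": "move_arm", "data": {
  "rows": [
    {"rx": 0, "ry": 0, "rz": 0.7, "tx": 0, "ty": 0, "tz": 0, "fingers": 0},
    {"rx": 0, "ry": 0, "rz": 0.7, "tx": 0, "ty": 0, "tz": 0, "fingers": 0},
    {"rx": 0, "ry": 0, "rz": 0.7, "tx": 0, "ty": 0, "tz": 0, "fingers": 0},
    {"rx": 0, "ry": 0, "rz": 0.7, "tx": 0, "ty": 0, "tz": 0, "fingers": 0},
    {"rx": 0, "ry": 0, "rz": 0.7, "tx": 0, "ty": 0, "tz": 0, "fingers": 0},
    {"rx": 0, "ry": 0, "rz": 0.7, "tx": 0, "ty": 0, "tz": 0, "fingers": 0},
    {"rx": 0, "ry": 0, "rz": 0.7, "tx": 0, "ty": 0, "tz": 0, "fingers": 0},
    {"rx": 0, "ry": 0, "rz": 0.7, "tx": 0, "ty": 0, "tz": 0, "fingers": 0}
  ]
}}

```text
time: 19.65
ee_pos: [0.5423, 0.0854, 0.282]
eef_rot: [1.297, 2.86, 0.001]
force: [3.2, 0.4, -2.5]
finger_gap: 0.0264
grasp_force: 59.0
```

```bash
python3 st.py
```

```text
t 19.65 tool cam deg 44.6 F [ 3.2  0.4 -2.5] Mz [ 0.293 -0.774  0.054] pos [0.5423 0.0854 0.282 ] q6 -39.1
```

Request:
{"op": "move_arm", "data": {
  "rows": [
    {"rx": 0, "ry": 0, "rz": 0.5, "tx": -0.0015, "ty": 0.0017, "tz": 0, "fingers": 0},
    {"rx": 0, "ry": 0, "rz": 0.5, "tx": 0, "ty": 0, "tz": 0, "fingers": 0},
    {"rx": 0, "ry": 0, "rz": 0.5, "tx": 0, "ty": 0, "tz": 0, "fingers": 0},
    {"rx": 0, "ry": 0, "rz": 0.5, "tx": 0, "ty": 0, "tz": 0, "fingers": 0},
    {"rx": 0, "ry": 0, "rz": 0.5, "tx": 0, "ty": 0, "tz": 0, "fingers": 0},
    {"rx": 0, "ry": 0, "rz": 0.5, "tx": 0, "ty": 0, "tz": 0, "fingers": 0},
    {"rx": 0, "ry": 0, "rz": 0.5, "tx": 0, "ty": 0, "tz": 0, "fingers": 0},
    {"rx": 0, "ry": 0, "rz": 0.5, "tx": 0, "ty": 0, "tz": 0, "fingers": 0}
  ]
}}

```text
time: 20.45
ee_pos: [0.5427, 0.0854, 0.282]
eef_rot: [1.682, 2.653, 0.001]
force: [2.0, 0.6, -2.1]
finger_gap: 0.0268
grasp_force: 59.1
```

```bash
python3 st.py
```

```text
t 20.45 tool cam deg 60.6 F [ 2.   0.6 -2.1] Mz [ 0.13  -0.476  0.136] pos [0.5427 0.0854 0.282 ] q6 -23.2
```

Request:
{"op": "move_arm", "data": {
  "rows": [
    {"rx": 0, "ry": 0, "rz": 0.5, "tx": -0.001, "ty": 0.001, "tz": 0, "fingers": 0},
    {"rx": 0, "ry": 0, "rz": 0.5, "tx": 0, "ty": 0, "tz": 0, "fingers": 0},
    {"rx": 0, "ry": 0, "rz": 0.5, "tx": 0, "ty": 0, "tz": 0, "fingers": 0},
    {"rx": 0, "ry": 0, "rz": 0.5, "tx": 0, "ty": 0, "tz": 0, "fingers": 0},
    {"rx": 0, "ry": 0, "rz": 0.5, "tx": 0, "ty": 0, "tz": 0, "fingers": 0},
    {"rx": 0, "ry": 0, "rz": 0.5, "tx": 0, "ty": 0, "tz": 0, "fingers": 0},
    {"rx": 0, "ry": 0, "rz": 0.5, "tx": 0, "ty": 0, "tz": 0, "fingers": 0},
    {"rx": 0, "ry": 0, "rz": 0.5, "tx": 0, "ty": 0, "tz": 0, "fingers": 0}
  ]
}}

```text
time: 21.25
ee_pos: [0.5429, 0.0853, 0.282]
eef_rot: [2.035, 2.393, 0.0]
force: [0.6, -0.3, -1.7]
finger_gap: 0.0267
grasp_force: 59.1
```

```bash
python3 st.py
```

```text
t 21.25 tool cam deg 76.5 F [ 0.6 -0.3 -1.7] Mz [ 0.086 -0.283  0.212] pos [0.5429 0.0853 0.282 ] q6 -7.2
```

Request:
{"op": "move_arm", "data": {
  "rows": [
    {"rx": 0, "ry": 0, "rz": 0.4, "tx": 0, "ty": 0, "tz": 0, "fingers": 0},
    {"rx": 0, "ry": 0, "rz": 0.4, "tx": 0, "ty": 0, "tz": 0, "fingers": 0},
    {"rx": 0, "ry": 0, "rz": 0.4, "tx": 0, "ty": 0, "tz": 0, "fingers": 0},
    {"rx": 0, "ry": 0, "rz": 0.4, "tx": 0, "ty": 0, "tz": 0, "fingers": 0}
  ]
}}

```text
time: 21.65
ee_pos: [0.5429, 0.0853, 0.282]
eef_rot: [2.168, 2.273, 0.0]
force: [1.5, 0.6, -1.3]
finger_gap: 0.0267
grasp_force: 59.1
```

```bash
python3 st.py
```

```text
t 21.65 tool cam deg 83.1 F [ 1.5  0.6 -1.3] Mz [ 0.003 -0.526  0.207] pos [0.5429 0.0853 0.282 ] q6 -0.7
```

Request:
{"op": "move_arm", "data": {
  "rows": [
    {"rx": 0, "ry": 0, "rz": 0.4, "tx": 0, "ty": 0, "tz": 0, "fingers": 0},
    {"rx": 0, "ry": 0, "rz": 0.4, "tx": 0, "ty": 0, "tz": 0, "fingers": 0},
    {"rx": 0, "ry": 0, "rz": 0.4, "tx": 0, "ty": 0, "tz": 0, "fingers": 0},
    {"rx": 0, "ry": 0, "rz": 0.4, "tx": 0, "ty": 0, "tz": 0, "fingers": 0},
    {"rx": 0, "ry": 0, "rz": 0.4, "tx": 0, "ty": 0, "tz": 0, "fingers": 0},
    {"rx": 0, "ry": 0, "rz": 0.4, "tx": 0, "ty": 0, "tz": 0, "fingers": 0}
  ]
}}

```text
time: 22.25
ee_pos: [0.5428, 0.0852, 0.2819]
eef_rot: [2.351, 2.083, -0.0]
force: [0.7, 0.3, -0.7]
finger_gap: 0.0267
grasp_force: 59.1
```

```bash
python3 st.py
```

```text
t 22.25 tool cam deg 92.7 F [ 0.7  0.3 -0.7] Mz [-0.066 -0.401  0.159] pos [0.5428 0.0852 0.2819] q6 9.0
```

Request:
{"op": "move_arm", "data": {
  "rows": [
    {"rx": 0, "ry": 0, "rz": 0.4, "tx": 0, "ty": 0, "tz": 0, "fingers": 0},
    {"rx": 0, "ry": 0, "rz": 0.4, "tx": 0, "ty": 0, "tz": 0, "fingers": 0},
    {"rx": 0, "ry": 0, "rz": 0.4, "tx": 0, "ty": 0, "tz": 0, "fingers": 0},
    {"rx": 0, "ry": 0, "rz": 0.4, "tx": 0, "ty": 0, "tz": 0, "fingers": 0},
    {"rx": 0, "ry": 0, "rz": 0.4, "tx": 0, "ty": 0, "tz": 0, "fingers": 0},
    {"rx": 0, "ry": 0, "rz": 0.4, "tx": 0, "ty": 0, "tz": 0, "fingers": 0}
  ]
}}

```text
time: 22.85
ee_pos: [0.5428, 0.0852, 0.2819]
eef_rot: [2.518, 1.879, -0.0]
force: [1.6, 0.5, -0.4]
finger_gap: 0.0267
grasp_force: 59.0
```

```bash
python3 st.py
```

```text
t 22.85 tool cam deg 102.3 F [ 1.6  0.5 -0.4] Mz [-0.154 -0.423  0.097] pos [0.5428 0.0852 0.2819] q6 18.6
```

Request:
{"op": "move_arm", "data": {
  "rows": [
    {"rx": 0, "ry": 0, "rz": 0.4, "tx": 0, "ty": 0, "tz": 0, "fingers": 0},
    {"rx": 0, "ry": 0, "rz": 0.4, "tx": 0, "ty": 0, "tz": 0, "fingers": 0},
    {"rx": 0, "ry": 0, "rz": 0.4, "tx": 0, "ty": 0, "tz": 0, "fingers": 0},
    {"rx": 0, "ry": 0, "rz": 0.4, "tx": 0, "ty": 0, "tz": 0, "fingers": 0}
  ]
}}

```text
time: 23.25
ee_pos: [0.5428, 0.0852, 0.2819]
eef_rot: [2.618, 1.736, 0.0]
force: [1.8, -0.2, -0.0]
finger_gap: 0.0268
grasp_force: 59.2
```

```bash
python3 st.py
```

```text
t 23.25 tool cam deg 108.7 F [ 1.8 -0.2 -0. ] Mz [-0.109 -0.503  0.11 ] pos [0.5428 0.0852 0.2819] q6 25.0
```

Request:
{"op": "move_arm", "data": {
  "rows": [
    {"rx": 0, "ry": 0, "rz": 0.4, "tx": 0, "ty": 0, "tz": 0, "fingers": 0},
    {"rx": 0, "ry": 0, "rz": 0.4, "tx": 0, "ty": 0, "tz": 0, "fingers": 0},
    {"rx": 0, "ry": 0, "rz": 0.4, "tx": 0, "ty": 0, "tz": 0, "fingers": 0}
  ]
}}

```text
time: 23.55
ee_pos: [0.5428, 0.0852, 0.2819]
eef_rot: [2.689, 1.624, 0.0]
force: [2.1, -0.5, 0.6]
finger_gap: 0.027
grasp_force: 59.1
```

```bash
python3 st.py
```

```text
t 23.55 tool cam deg 113.5 F [ 2.1 -0.5  0.6] Mz [-0.103 -0.597  0.099] pos [0.5428 0.0852 0.2819] q6 29.8
```

Request:
{"op": "move_arm", "data": {
  "rows": [
    {"rx": 0, "ry": 0, "rz": 0.4, "tx": 0, "ty": 0, "tz": 0, "fingers": 0},
    {"rx": 0, "ry": 0, "rz": 0.4, "tx": 0, "ty": 0, "tz": 0, "fingers": 0}
  ]
}}

```text
time: 23.75
ee_pos: [0.5428, 0.0852, 0.2819]
eef_rot: [2.733, 1.549, 0.0]
force: [2.1, -0.6, -0.7]
finger_gap: 0.0265
grasp_force: 59.1
```

```bash
python3 st.py
```

```text
t 23.75 tool cam deg 116.7 F [ 2.1 -0.6 -0.7] Mz [-0.125 -0.588  0.135] pos [0.5428 0.0852 0.2819] q6 33.0
```

Request:
{"op": "move_arm", "data": {
  "rows": [
    {"rx": 0, "ry": 0, "rz": 0.4, "tx": 0, "ty": 0, "tz": 0, "fingers": 0},
    {"rx": 0, "ry": 0, "rz": 0.4, "tx": 0, "ty": 0, "tz": 0, "fingers": 0}
  ]
}}

```text
time: 23.95
ee_pos: [0.5428, 0.0852, 0.2819]
eef_rot: [2.775, 1.472, 0.0]
force: [2.7, -0.8, -0.9]
finger_gap: 0.0271
grasp_force: 59.1
```

```bash
python3 st.py
```

```text
t 23.95 tool cam deg 119.9 F [ 2.7 -0.8 -0.9] Mz [-0.132 -0.571  0.058] pos [0.5428 0.0852 0.2819] q6 36.2
```

Request:
{"op": "move_arm", "data": {
  "rows": [
    {"rx": 0, "ry": 0, "rz": 0.4, "tx": 0, "ty": 0, "tz": 0, "fingers": 0},
    {"rx": 0, "ry": 0, "rz": 0.4, "tx": 0, "ty": 0, "tz": 0, "fingers": 0}
  ]
}}

```text
time: 24.15
ee_pos: [0.5428, 0.0852, 0.2819]
eef_rot: [2.815, 1.394, 0.0]
force: [2.7, -0.8, 0.6]
finger_gap: 0.0266
grasp_force: 59.1
```

```bash
python3 st.py
```

```text
t 24.15 tool cam deg 123.1 F [ 2.7 -0.8  0.6] Mz [-0.164 -0.587  0.089] pos [0.5428 0.0852 0.2819] q6 39.4
```

Request:
{"op": "move_arm", "data": {
  "rows": [
    {"rx": 0, "ry": 0, "rz": 0.4, "tx": 0, "ty": 0, "tz": 0, "fingers": 0}
  ]
}}

```text
time: 24.25
ee_pos: [0.5428, 0.0852, 0.2819]
eef_rot: [2.835, 1.354, 0.0]
force: [3.2, -1.1, 0.1]
finger_gap: 0.0267
grasp_force: 59.1
```

```bash
python3 st.py
```

```text
t 24.25 tool cam deg 124.7 F [ 3.2 -1.1  0.1] Mz [-0.143 -0.631  0.091] pos [0.5428 0.0852 0.2819] q6 41.0
```

```bash
cat > cam.py <<'E'
from h import *
import sys
s=snapshot('wrist');im=s['img'].astype(int);d={'K':s['camera_matrix'],'T':s['camera_from_world'],'img':im}
S,p,R=pose();g=im.sum(2);sat=im.max(2)-im.min(2)
c=np.array([.5425,.0843]);cx,cy=w2px(d,[*c,.03]).astype(int)
for v in range(cy-24,cy+22): print(v,''.join('b' if sat[v,u]>28 else '.:*#'[min(3,max(0,int((480-g[v,u])//90)))] for u in range(cx-26,cx+27)))
print(cx-26)
np.savez('pics/'+sys.argv[1]+'.npz',img=s['img'],K=d['K'],T=d['T'])
E
python3 cam.py w8; python3 st.py
```

```text
190 bbbbbbbbbbbbbbbbbbbbbbbbbbbbbbbbbbbbbbbbbbbbbbbbbbbbb
191 bbbbbbbbbbbbbbbbbbbbbbbbbbbbbbbbbbbbbbbbbbbbbbbbbbbbb
192 bbbbbbbbbbbbbbbbbbbbbbbbbbbbbbbbbbbbbbbbbbbbbbbbbbbbb
193 bbbbbbbbbbbbbbbbbbbbbbbbbbbbbbbbbbbbbbbbbbbbbbbbbbbbb
194 bbbbbbbbbbbbbbbbbbbbb:::::***:::bbbbbbbbbbbbbbbbbbbbb
195 bbbbbbbbbbbbbbbbbb::::....:::..::::bbbbbbbbbbbbbbbbbb
196 bbbbbbbbbbbbbbbb:::................:::bbbbbbbbbbbbbbb
197 bbbbbbbbbbbbbb:::....................::bbbbbbbbbbbbbb
198 bbbbbbbbbbbbb.........................:::bbbbbbbbbbbb
199 bbbbbbbbbbbb:...........................::bbbbbbbbbbb
200 bbbbbbbbbbb*:............................::bbbbbbbbbb
201 bbbbbbbbbb:::.............................::bbbbbbbbb
202 bbbbbbbbb..................................::bbbbbbbb
203 bbbbbbbb....................................:.bbbbbbb
204 bbbbbbbb:.....................................bbbbbbb
205 bbbbbbb:.....................................:bbbbbbb
206 bbbbbb:.......................................:bbbbbb
207 bbbbbb:.................................::....:bbbbbb
208 bbbbbb:.................................:***...*bbbb
[... 977 characters left out ...]
..bbbbbbbb
226 bbbbbbbbb...........*#########*.............:bbbbbbbb
227 bbbbbbbbbb.........:*##########:............bbbbbbbbb
228 bbbbbbbbbb......:**##############*::.......bbbbbbbbbb
229 bbbbbbbbbbbb..:*####################*...::bbbbbbbbbbb
230 bbbbbbbbbbbbb*#######################*:.:bbbbbbbbbbbb
231 bbbbbbbbbbbbb#########################*:bbbbbbbbbbbbb
232 bbbbbbbbbbbbb###########################bbbbbbbbbbbbb
233 bbbbbbbbbbbb############################bbbbbbbbbbbbb
234 bbbbbbbbbb################################bbbbbbbbbbb
235 bbbbbbbbb##################################bbbbbbbbbb
254
t 24.3 tool cam deg 124.8 F [ 2.9 -0.8 -0.4] Mz [-0.166 -0.595  0.096] pos [0.5428 0.0852 0.2819] q6 41.1
```

Run:
```python
from h import *
def arrow(fn,a0,c0):
    d=load(fn);im=d['img'].astype(int);g=im.sum(2)
    A=px2w(d,*a0,.03); 
    sat=im.max(2)-im.min(2); x,y=map(int,c0)
    pts=[]
    for v in range(y-18,y+12):
        us=[u for u in range(x-32,x+33) if sat[v,u]<=28]
        if us and us[-1]-us[0]>15: pts+= [px2w(d,us[0]-.5,v,.03)[:2],px2w(d,us[-1]+.5,v,.03)[:2]]
    P=np.array(pts,np.float32); M=np.c_[2*P,np.ones(len(P))]; q=np.linalg.lstsq(M,(P**2).sum(1),rcond=None)[0]
    r=np.sqrt(q[2]+q[0]**2+q[1]**2); v=A[:2]-q[:2]; az=np.degrees(np.arctan2(v[1],v[0]))
    print(fn,'centre',q[:2].round(4),'r',r.round(4),'arrow r',np.hypot(*v).round(4),'cam deg',85.8-az,'rad',np.radians(85.8-az))
arrow('pics/w7',(295.4,207.6),(281,208))
arrow('pics/w8',(296.3,209.2),(281,214))
```

```text
pics/w7 centre [0.5417 0.0841] r 0.0173 arrow r 0.0125 cam deg -13.03006213533105 rad -0.22741748600096978
pics/w8 centre [0.5423 0.0845] r 0.0173 arrow r 0.0133 cam deg 105.89921732092483 rad 1.8482900175351469
```

Request:
{"op": "move_arm", "data": {
  "rows": [
    {"rx": 0, "ry": 0, "rz": 0.4, "tx": 0, "ty": 0, "tz": 0, "fingers": 0},
    {"rx": 0, "ry": 0, "rz": 0.4, "tx": 0, "ty": 0, "tz": 0, "fingers": 0},
    {"rx": 0, "ry": 0, "rz": 0, "tx": 0, "ty": 0, "tz": 0, "fingers": 0}
  ]
}}

```text
time: 24.6
ee_pos: [0.5428, 0.0852, 0.2819]
eef_rot: [2.871, 1.276, 0.0]
force: [2.8, -1.4, -0.6]
finger_gap: 0.0268
grasp_force: 59.1
```

```bash
python3 st.py; python3 cam.py w9 | sed -n 16,26p
```

```text
t 24.6 tool cam deg 127.9 F [ 2.8 -1.4 -0.6] Mz [-0.136 -0.577  0.105] pos [0.5428 0.0852 0.2819] q6 44.1
205 bbbbbbb:.....................................:bbbbbbb
206 bbbbbbb.......................................:bbbbbb
207 bbbbbb::................................::....:bbbbbb
208 bbbbbb..................................:***:..:bbbbb
209 bbbbbb..................................:***:..:bbbbb
210 bbbbb:...........................::...:*****:..:bbbbb
211 bbbbb.........................::***....:::::....bbbbb
212 bbbbb:.....................::******:......:.....:bbbb
213 bbbbb:..................::**********............:bbbb
214 bbbbb.............:::::************:............:bbbb
215 bbbbb:...........:***************::.............:bbbb
```

Request:
{"op": "move_arm", "data": {
  "rows": [
    {"rx": 0, "ry": 0, "rz": 0.4, "tx": 0, "ty": 0, "tz": 0, "fingers": 0},
    {"rx": 0, "ry": 0, "rz": 0.4, "tx": 0, "ty": 0, "tz": 0, "fingers": 0},
    {"rx": 0, "ry": 0, "rz": 0, "tx": 0, "ty": 0, "tz": 0, "fingers": 0}
  ]
}}

```text
time: 24.95
ee_pos: [0.5428, 0.0852, 0.2819]
eef_rot: [2.905, 1.195, 0.0]
force: [2.7, -1.2, -0.3]
finger_gap: 0.0268
grasp_force: 59.2
```

```bash
python3 st.py; python3 cam.py w10 | sed -n 16,26p
```

```text
t 24.95 tool cam deg 131.1 F [ 2.7 -1.2 -0.3] Mz [-0.255 -0.631  0.052] pos [0.5428 0.0852 0.2819] q6 47.3
205 bbbbbbb::....................................:bbbbbbb
206 bbbbbbb.......................................:bbbbbb
207 bbbbbb:.................................:*:...:bbbbbb
208 bbbbbb:.................................:***:..:bbbbb
209 bbbbb:.................................:****:..:bbbbb
210 bbbbb:..........................:::...:****:...:bbbbb
211 bbbbb:........................:****....::::....:bbbbb
212 bbbbb......................::******:............:bbbb
213 bbbbb:..................::**********............:bbbb
214 bbbbb.............:::::***********::............:bbbb
215 bbbbb.............******#********:..............:bbbb
```

The arrow has started to lag the tool, so the cam is at its stop, about 1.9 rad. I ease the torsion off, lift out and carry the driver back.

Request:
{"op": "move_arm", "data": {
  "rows": [
    {"rx": 0, "ry": 0, "rz": -1, "tx": 0, "ty": 0, "tz": 0, "fingers": 0},
    {"rx": 0, "ry": 0, "rz": -1, "tx": 0, "ty": 0, "tz": 0, "fingers": 0},
    {"rx": 0, "ry": 0, "rz": 0, "tx": 0, "ty": 0, "tz": -0.02, "fingers": 0},
    {"rx": 0, "ry": 0, "rz": 0, "tx": 0, "ty": 0, "tz": -0.05, "fingers": 0},
    {"rx": 0, "ry": 0, "rz": 0, "tx": 0, "ty": 0, "tz": -0.11, "fingers": 0},
    {"rx": 0, "ry": 0, "rz": 0, "tx": 0, "ty": 0, "tz": -0.18, "fingers": 0},
    {"rx": 0, "ry": 0, "rz": 0, "tx": 0, "ty": 0, "tz": -0.18, "fingers": 0},
    {"rx": 0, "ry": 0, "rz": 0, "tx": 0, "ty": 0, "tz": 0, "fingers": 0}
  ]
}}

```text
time: 25.8
ee_pos: [0.5427, 0.0854, 0.4234]
eef_rot: [2.811, 1.393, 0.013]
force: [-0.1, 0.1, -2.2]
finger_gap: 0.027
grasp_force: 59.6
```

Request:
{"op": "move_arm", "data": {
  "rows": [
    {"rx": 0, "ry": 0, "rz": 1, "tx": 0, "ty": 0, "tz": 0, "fingers": 0},
    {"rx": 0, "ry": 0, "rz": 1, "tx": 0, "ty": 0, "tz": 0, "fingers": 0},
    {"rx": 0, "ry": 0, "rz": 1, "tx": 0, "ty": 0, "tz": 0, "fingers": 0},
    {"rx": 0, "ry": 0, "rz": 1, "tx": 0, "ty": 0, "tz": 0, "fingers": 0},
    {"rx": 0, "ry": 0, "rz": 1, "tx": 0, "ty": 0, "tz": 0, "fingers": 0},
    {"rx": 0, "ry": 0, "rz": 1, "tx": 0, "ty": 0, "tz": 0, "fingers": 0},
    {"rx": 0, "ry": 0, "rz": 1, "tx": 0, "ty": 0, "tz": 0, "fingers": 0},
    {"rx": 0, "ry": 0, "rz": 1, "tx": 0, "ty": 0, "tz": 0, "fingers": 0}
  ]
}}

```text
time: 26.6
ee_pos: [0.5424, 0.0852, 0.4171]
eef_rot: [-3.091, -0.56, 0.002]
force: [-0.4, -0.2, -1.4]
finger_gap: 0.0266
grasp_force: 59.4
```

Request:
{"op": "move_arm", "data": {
  "rows": [
    {"rx": 0, "ry": 0, "rz": 1, "tx": 0, "ty": 0, "tz": 0, "fingers": 0},
    {"rx": 0, "ry": 0, "rz": 1, "tx": 0, "ty": 0, "tz": 0, "fingers": 0},
    {"rx": 0, "ry": 0, "rz": 1, "tx": 0, "ty": 0, "tz": 0, "fingers": 0},
    {"rx": 0, "ry": 0, "rz": 1, "tx": 0, "ty": 0, "tz": 0, "fingers": 0},
    {"rx": 0, "ry": 0, "rz": 1, "tx": 0, "ty": 0, "tz": 0, "fingers": 0},
    {"rx": 0, "ry": 0, "rz": 1, "tx": 0, "ty": 0, "tz": 0, "fingers": 0},
    {"rx": 0, "ry": 0, "rz": 0.2, "tx": 0, "ty": 0, "tz": 0, "fingers": 0},
    {"rx": 0, "ry": 0, "rz": 0, "tx": 0, "ty": 0, "tz": 0, "fingers": 0}
  ]
}}

```text
time: 27.4
ee_pos: [0.5426, 0.0853, 0.417]
eef_rot: [3.14, -0.109, -0.001]
force: [0.4, -0.1, -1.4]
finger_gap: 0.0266
grasp_force: 59.4
```

Run:
```python
from h import *
go(.5271,-.3420,.415,-4.2)
s=snapshot('wrist');d={'K':s['camera_matrix'],'T':s['camera_from_world']};im=s['img'].astype(int)
np.savez('pics/w11.npz',img=s['img'],**d)
# panel/board along carrier y at carrier x=30: predicted px for closed (outer top edge 58, inner 40) and 3.5 open
ey=np.array([.0728,.9973]);ex=np.array([.9973,-.0728]);c=np.array([.5425,.0843])
for xx in (30,60):
  print(xx,[(y,w2px(d,[*(c+(xx*ex+y*ey)/1e3),.07]).round(1).tolist()) for y in (40,43.5,58,61.5)])
  v=int(w2px(d,[*(c+(xx*ex+50*ey)/1e3),.07])[1]);u=int(w2px(d,[*(c+(xx*ex+58*ey)/1e3),.07])[0])
  print(v,[(u+i,int(im[v,u+i].sum())) for i in range(-8,36)])
```

```text
t 27.4 pos [0.5426 0.0853 0.417 ] yaw -3.96 tilt 0.02 q6 96.0 F [ 0.4 -0.1 -1.4]
turn {'rz': np.float64(0.059272073573399475)} shift [0.063 1.709 0.008] rows 8.6
30 [(40, [242.4, 157.5]), (43.5, [239.1, 157.5]), (58, [225.5, 157.4]), (61.5, [222.3, 157.4])]
157 [(217, 571), (218, 571), (219, 572), (220, 572), (221, 570), (222, 569), (223, 569), (224, 569), (225, 554), (226, 444), (227, 391), (228, 385), (229, 383), (230, 381), (231, 381), (232, 379), (233, 376), (234, 373), (235, 375), (236, 378), (237, 382), (238, 389), (239, 397), (240, 407), (241, 397), (242, 313), (243, 226), (244, 194), (245, 196), (246, 234), (247, 392), (248, 424), (249, 427), (250, 426), (251, 428), (252, 428), (253, 428), (254, 428), (255, 429), (256, 428), (257, 428), (258, 429), (259, 426), (260, 429)]
60 [(40, [241.4, 128.5]), (43.5, [238.0, 128.4]), (58, [224.0, 128.4]), (61.5, [220.6, 128.4])]
128 [(216, 572), (217, 571), (218, 569), (219, 569), (220, 571), (221, 572), (222, 572), (223, 563), (224, 468), (225, 405), (226, 394), (227, 394), (228, 392), (229, 390), (230, 389), (231, 388), (232, 388), (233, 386), (234, 388), (235, 394), (236, 399), (237, 406), (238, 412), (239, 418), (240, 402), (241, 302), (242, 245), (243, 237), (244, 241), (245, 272), (246, 418), (247, 450), (248, 454), (249, 453), (250, 453), (251, 454), (252, 454), (253, 454), (254, 454), (255, 454), (256, 451), (257, 452), (258, 453), (259, 453)]
```

The panel's outer edge is at column 225.7, and a closed gap predicts 225.5, so the panel is home.

Request:
{"op": "move_arm", "data": {
  "rows": [
    {"rx": 0, "ry": 0, "rz": 0.06, "tx": 0.007, "ty": 0.19, "tz": 0, "fingers": 0},
    {"rx": 0, "ry": 0, "rz": 0, "tx": 0.007, "ty": 0.19, "tz": 0, "fingers": 0},
    {"rx": 0, "ry": 0, "rz": 0, "tx": 0.007, "ty": 0.19, "tz": 0, "fingers": 0},
    {"rx": 0, "ry": 0, "rz": 0, "tx": 0.007, "ty": 0.19, "tz": 0, "fingers": 0},
    {"rx": 0, "ry": 0, "rz": 0, "tx": 0.007, "ty": 0.19, "tz": 0, "fingers": 0},
    {"rx": 0, "ry": 0, "rz": 0, "tx": 0.007, "ty": 0.19, "tz": 0, "fingers": 0},
    {"rx": 0, "ry": 0, "rz": 0, "tx": 0.007, "ty": 0.19, "tz": 0, "fingers": 0},
    {"rx": 0, "ry": 0, "rz": 0, "tx": 0.007, "ty": 0.19, "tz": 0, "fingers": 0}
  ]
}}

```text
time: 28.25
ee_pos: [0.5284, -0.2967, 0.417]
eef_rot: [-3.139, 0.114, 0.0]
force: [0.5, -0.0, -0.8]
finger_gap: 0.0269
grasp_force: 59.5
```

Request:
{"op": "move_arm", "data": {
  "rows": [
    {"rx": 0, "ry": 0, "rz": 0, "tx": 0.007, "ty": 0.189, "tz": 0, "fingers": 0},
    {"rx": 0, "ry": 0, "rz": 0, "tx": 0, "ty": 0, "tz": 0, "fingers": 0},
    {"rx": 0, "ry": 0, "rz": 0, "tx": 0, "ty": 0, "tz": 0, "fingers": 0},
    {"rx": 0, "ry": 0, "rz": 0, "tx": 0, "ty": 0, "tz": 0, "fingers": 0}
  ]
}}

```text
time: 28.65
ee_pos: [0.5272, -0.3413, 0.4169]
eef_rot: [-3.139, 0.114, 0.001]
force: [-0.7, -0.1, -1.2]
finger_gap: 0.0268
grasp_force: 59.7
```

Run:
```python
from h import *
go(.5271,-.3420,.2623,-4.2)
s=snapshot('wrist');im=s['img'].astype(int);g=im.sum(2);sat=im.max(2)-im.min(2)
for v in range(170,232): print(v,''.join('b' if sat[v,u]>28 else '.:*#'[min(3,max(0,int((480-g[v,u])//90)))] for u in range(255,305)))
```

```text
t 28.65 pos [ 0.5272 -0.3413  0.4169] yaw -4.18 tilt 0.03 q6 55.2 F [-0.7 -0.1 -1.2]
turn {'rz': np.float64(0.0058149123660871105)} shift [-0.     0.003  0.618] rows 3.1
170 bbbbbbbbbbbbbbbbbbbbbbbbbbbbbbbbbbbbbbbbbbbbbbbbbb
171 bbbbbbbbbbbbbbbbbbbbbbbbbbbbbbbbbbbbbbbbbbbbbbbbbb
172 bbbbbbbbbbbbbbbbbbbbbbbbbbbbbbbbbbbbbbbbbbbbbbbbbb
173 bbbbbbbbbbbbbbbbbbbbbbbbbbbbbbbbbbbbbbbbbbbbbbbbbb
174 bbbbbbbbbbbbbbbbbbbbbbbbbbbbbbbbbbbbbbbbbbbbbbbbbb
175 bbbbbbbbbbbbbbbbbbbbbbbbbbbbbbbbbbbbbbbbbbbbbbbbbb
176 bbbbbbbbbbbbbbbbbbbbbbbbbbbbbbbbbbbbbbbbbbbbbbbbbb
177 bbbbbbbbbbbbbbbbbbbbbbbbbbbbbbbbbbbbbbbbbbbbbbbbbb
178 bbbbbbbbbbbbbbbbbbbbbbbb:.bbbbbbbbbbbbbbbbbbbbbbbb
179 bbbbbbbbbbbbbbbbbbbbbbb.....bbbbbbbbbbbbbbbbbbbbbb
180 bbbbbbbbbbbbbbbbbbbbbbb**:**bbbbbbbbbbbbbbbbbbbbbb
181 bbbbbbbbbbbbbbbbbbbbbbbbbbbbbbbbbbbbbbbbbbbbbbbbbb
182 bbbbbbbbbbbbbbbbbbbbbbbbbbbbbbbbbbbbbbbbbbbbbbbbbb
183 bbbbbbbbbbbbbbbbbbbbbbbbbbbbbbbbbbbbbbbbbbbbbbbbbb
184 bbbbbbbbbbbbbbbbbbbbbbbbbbbbbbbbbbbbbbbbbbbbbbbbbb
185 bbbbbbbbbbbbbbbbbbbbbbbbbbbbbbbbbbbbbbbbbbbbbbbbbb
186 bbbbbbbbbbbbbbbbbbbbbbbbbbbbbbbbbbbbbbbbbbbbbb
[... 1779 characters left out ...]
bbbbbbb..**##******:..bbbbbbbbbbbbbbb...
220 bbbbbbbbbbbbbbbbb..**##*******:.bbbbbbbbbbb.......
221 bbbbbbbbbbbbbbbbbbb*###******bbbbbbbbbb...........
222 bbbbbbbbbbbbbbbbbbb*##*******bbbbbbb..............
223 bbbbbbbbbbbbbbbbbbb*##********bb..................
224 bbbbbbbbbbbbbbbbbbb*##*******:....................
225 bbbbbbbbbbbbbbbbbbb*###*#****:....................
226 bbbbbbbbbbbbbbbbbbb*########*:....................
227 bbbbbbbbbbbbbbbbbbb*#########*....................
228 bbbbbbbbbbbbbbbb**############**..................
229 bbbbbbbbbbb...:###################*...............
230 bbbbbbb......*#####################*..............
231 bbbb.......:*########################:............
```

The blade shows at columns 272–286, edge row 213.5, just as it did after the first lift. Nothing slipped, so the return pose is the pick pose.

Request:
{"op": "move_arm", "data": {
  "rows": [
    {"rx": 0, "ry": 0, "rz": 0, "tx": 0, "ty": 0.003, "tz": 0.12, "fingers": 0},
    {"rx": 0, "ry": 0, "rz": 0, "tx": 0, "ty": 0, "tz": 0.12, "fingers": 0},
    {"rx": 0, "ry": 0, "rz": 0, "tx": 0, "ty": 0, "tz": 0.08, "fingers": 0},
    {"rx": 0, "ry": 0, "rz": 0, "tx": 0, "ty": 0, "tz": 0.06, "fingers": 0},
    {"rx": 0, "ry": 0, "rz": 0, "tx": 0, "ty": 0, "tz": 0.05, "fingers": 0},
    {"rx": 0, "ry": 0, "rz": 0, "tx": 0, "ty": 0, "tz": 0, "fingers": 0}
  ]
}}

```text
time: 29.3
ee_pos: [0.5273, -0.3419, 0.3082]
eef_rot: [-3.138, 0.114, 0.003]
force: [0.7, -0.5, 0.1]
finger_gap: 0.0268
grasp_force: 59.7
```

Request:
{"op": "move_arm", "data": {
  "rows": [
    {"rx": 0, "ry": 0, "rz": 0, "tx": 0, "ty": 0, "tz": 0.06, "fingers": 0},
    {"rx": 0, "ry": 0, "rz": 0, "tx": 0, "ty": 0, "tz": 0.06, "fingers": 0},
    {"rx": 0, "ry": 0, "rz": 0, "tx": 0, "ty": 0, "tz": 0.04, "fingers": 0},
    {"rx": 0, "ry": 0, "rz": 0, "tx": 0, "ty": 0, "tz": 0.016, "fingers": 0},
    {"rx": 0, "ry": 0, "rz": 0, "tx": 0, "ty": 0, "tz": 0, "fingers": 0},
    {"rx": 0, "ry": 0, "rz": 0, "tx": 0, "ty": 0, "tz": 0, "fingers": 0}
  ]
}}

```text
time: 29.9
ee_pos: [0.5273, -0.3429, 0.2659]
eef_rot: [3.139, -0.116, 0.001]
force: [0.6, -0.3, -0.8]
finger_gap: 0.0265
grasp_force: 59.7
```

Run:
```python
from h import *
go(.5271,-.3420,.2623,-4.2)
```

```text
t 29.9 pos [ 0.5273 -0.3429  0.2659] yaw -4.23 tilt 0.03 q6 55.2 F [ 0.6 -0.3 -0.8]
turn {'rz': np.float64(-0.007245639805130155)} shift [-0.001 -0.003  0.014] rows 0.1
```

Request:
{"op": "move_arm", "data": {
  "rows": [
    {"rx": 0, "ry": 0, "rz": 0, "tx": 0, "ty": -0.003, "tz": 0.006, "fingers": 0},
    {"rx": 0, "ry": 0, "rz": 0, "tx": 0, "ty": 0, "tz": 0.006, "fingers": 0},
    {"rx": 0, "ry": 0, "rz": 0, "tx": 0, "ty": 0, "tz": 0, "fingers": 0},
    {"rx": 0, "ry": 0, "rz": 0, "tx": 0, "ty": 0, "tz": 0, "fingers": 0}
  ]
}}

```text
time: 30.3
ee_pos: [0.5272, -0.342, 0.2626]
eef_rot: [3.139, -0.116, 0.0]
force: [0.0, -0.1, -1.1]
finger_gap: 0.0264
grasp_force: 59.7
```

Request:
{"op": "move_arm", "data": {
  "rows": [
    {"rx": 0, "ry": 0, "rz": 0, "tx": 0, "ty": 0, "tz": 0, "fingers": 0.4},
    {"rx": 0, "ry": 0, "rz": 0, "tx": 0, "ty": 0, "tz": 0, "fingers": 0.6},
    {"rx": 0, "ry": 0, "rz": 0, "tx": 0, "ty": 0, "tz": 0, "fingers": 1},
    {"rx": 0, "ry": 0, "rz": 0, "tx": 0, "ty": 0, "tz": 0, "fingers": 1},
    {"rx": 0, "ry": 0, "rz": 0, "tx": 0, "ty": 0, "tz": 0, "fingers": 1},
    {"rx": 0, "ry": 0, "rz": 0, "tx": 0, "ty": 0, "tz": -0.06, "fingers": 1},
    {"rx": 0, "ry": 0, "rz": 0, "tx": 0, "ty": 0, "tz": -0.12, "fingers": 1},
    {"rx": 0, "ry": 0, "rz": 0, "tx": 0, "ty": 0, "tz": -0.18, "fingers": 1}
  ]
}}

```text
time: 31.1
ee_pos: [0.527, -0.3419, 0.3527]
eef_rot: [-3.137, 0.116, 0.004]
force: [-0.0, -0.9, 0.1]
finger_gap: 0.0852
grasp_force: 0.0
```

Request:
{"op": "move_arm", "data": {
  "rows": [
    {"rx": 0, "ry": 0, "rz": 0, "tx": 0, "ty": 0, "tz": -0.18, "fingers": 1},
    {"rx": 0, "ry": 0, "rz": 0, "tx": -0.06, "ty": -0.06, "tz": 0, "fingers": 1},
    {"rx": 0, "ry": 0, "rz": 0, "tx": 0, "ty": 0, "tz": 0, "fingers": 1},
    {"rx": 0, "ry": 0, "rz": 0, "tx": 0, "ty": 0, "tz": 0, "fingers": 1},
    {"rx": 0, "ry": 0, "rz": 0, "tx": 0, "ty": 0, "tz": 0, "fingers": 1}
  ]
}}

```text
time: 31.6
ee_pos: [0.5136, -0.3262, 0.3973]
eef_rot: [-3.139, 0.116, 0.0]
force: [0.7, 0.1, -0.2]
finger_gap: 0.0851
grasp_force: 0.0
```

Run:
```python
from h import *
go(.5271,-.3420,.2623,-4.2)
s=snapshot('wrist');d={'K':s['camera_matrix'],'T':s['camera_from_world']};im=s['img'].astype(int);g=im.sum(2)
u,v=w2px(d,[.5271,-.342,.146]);print(u,v, w2px(d,[.5271,-.342,.066]))
u=int(u);v=int(v)
for r in range(v-40,v+24): print(r,''.join('.:*#'[min(3,max(0,int((400-g[r,c])//90)))] for c in range(u-30,u+31)))
```

```text
t 31.6 pos [ 0.5136 -0.3262  0.3973] yaw -4.23 tilt 0.02 q6 55.6 F [ 0.7  0.1 -0.2]
turn {'rz': np.float64(-0.00771104291884428)} shift [0.059 0.059 0.54 ] rows 2.7
297.63382814994594 195.82962466328408 [293.20745297 174.8303186 ]
155 :::::::::::::::::::::::::::::::::::::::::::::::::::::::::::::
156 :::::::::::::::::::::::::::::::::::::::::::::::::::::::::::::
157 ::::*::::::::::::::::::::::::::::::::::::::::::::::::::::::::
158 :::::::::::::::::::::::::::::::::::::::::::::::::::::::::::::
159 ::::::::::::::::::::::::*::::::::::::::::::::::::::::::::::::
160 ::::::::::::::::::*******::::::::::::::::::::::::::::::::::::
161 :::::::::::::**********::::::::::::::::::::::::::::::::::::::
162 :::::::::::*********:::::::::::::::::::::::::::::::::::::::::
163 ::::::***********:::::::*******::::::::::::::::::::::::::::::
164 :::************:*:::******###*****:::::::::::::::::::::::::::
165 **********::*::::*:***###########**::::::::::::::::::::::::::
166 **********::::::::**###############*:::::::::::::::::::::::::
167 *****::::::::::::**#################*::::::::::::::::::::::::
168 *::::::
[... 2654 characters left out ...]
#####################**:::::::::::::::::
209 :::::***#####***::::**##################**:::::::::::::::::..
210 :::::**********:::::::**##############**::::::::::::::::.....
211 :::::**********:::::::::**##########**::::::::::::::.........
212 :::::::::***:*::::::::::::**********::::::::::::.............
213 :::::::::::::::::::::::::::::::::::::::::::::................
214 ::::::::::::::::::::::::::::::::::::::::::...................
215 ::::::::::::::::::::::::::::::::::::::.......................
216 :::::::::::::::::::::::::::::::::::..........................
217 :::::::::::::::::::::::::::::::..............................
218 ::::::::::::::::::::::::::::.................................
```

The handle's top is at (298,195) against a predicted (297.6,195.8), so the driver is upright and seated. The gripper is clear.

```bash
python3 -c "
from bench import sign_off
print(sign_off())"
```

```text
the job is handed in; nothing more can be done
None
```

The job is handed in at about 32 s of the 72 s. By my camera checks, the panel is home, the cam is at its stop (about 1.9 rad) and the screwdriver is upright in its hole; the hand-in gave no verdict.

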